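Clamp a smell-test dish in its holder and fill it with scent beads

ROBOT

A 6-joint arm with a two-finger parallel gripper is mounted at the origin on the work surface. World frame = base frame: x ahead of the robot, y to its left, z up, the work surface at z = 0. Lengths are in m, angles in degrees, forces in N, time in s.
With the tool pointing down it reaches from about 0.375 to 0.9 m from the base axis. Payload 3.1 kg.
Tool frame: the origin (TCP) lies at the very end of the fingers, on their centre line; the grasp point (between the pads) lies 19 mm behind it; z points along the fingers, y is the direction in which the jaws open and shut (so a half turn about z gives the same grasp; the last joint's range is limited). The gripper opens to 87 mm and grips with 3 to 60 N. Pads are 19 mm wide; open, the fingers measure 117 mm over their backs; the gripper's body (75 mm by 190 mm) begins 51 mm behind the grasp point.
Start: joints at [-87.233, 30.224, 82.088, -0, 67.689, -10.227], TCP at [0.141, -0.609, 0.223] pointing down, gripper open.
Joint ranges: [-176.69, 176.69], [-43.24, 126.21], [12.49, 139.97], [-82, 262], [0, 151.66], [-163.58, 163.58]. Speed limits (degrees/s): [159.86, 159.86, 180, 180, 180, 180].

INTERFACE

Orientations are given as a 3x3 rotation matrix whose columns are the frame's x, y, z axes.
In Python, from rig import read_state, capture, hand_in gives the robot as it stands. The module is installed in compiled form; this text tells all that it offers.
- The arm moves only by the tool send_rows, never from a script. Its argument "moves" is one flat list of numbers, 7 for each row, row after row: the turn, a rotation vector about the world's x, y, z in degrees, then the shift along the world's x, y, z in cm, then the gripper's target within -1 to 1 (fully open at 1, half-way at 0, shut at -1). In form: [rx, ry, rz, tx, ty, tz, hand, rx, ry, rz, tx, ty, tz, hand, ...]. A call has 1 to 20 rows; each row shifts and turns the commanded pose from where the row before left it; what a row does not reach is not made up. A row lasts 1/10 s, in which the tool goes at most 50 mm and 8.59 degrees, less where a joint would pass 70% of its speed; a pose out of reach is approached as far as the arm can. A call with a gripper value outside its range is refused whole. The fingers move at their own pace and stop on an object; the grip force is fixed at half the most. Time passes only in rows, so rows that do not move let the fingers close. It gives the time, the measured TCP pose, the force and the opening at its end, in the units of the state.
- read_state(): the state, without advancing time (a new reading comes with each control period).
- capture(name): name is "scene" or "top" or "wrist"; returns a dict with "pixels" (384x512x3 uint8, red, green, blue), "vertical_fov" (degrees; the focal length in pixels is half the picture's height over the tangent of half this angle, whatever the lens; pixels are square), "cx", "cy" (the principal point, pixels), "dist" ([k1, k2, p1, p2, k3] as OpenCV has them; the pictures are not rectified), "rvec" (rotation vector, rad) and "tvec" (3), from world to camera coordinates, as OpenCV has them. Camera axes: x right, y down, z forward; pixel columns grow to the right and rows downward; lengths in m; the calibration is good to about 2 mm. A picture is of the moment at which its call begins. There is no depth.
- hand_in(): hands the job in, once; it reports no verdict.
The state is a dict: "time_s": time; "joint_positions": joint angles; "qvel": joint speeds; "tau": joint torques, N m; "position": TCP position; "tcp_rot": TCP orientation; "force": force on the tool from outside, world axes, zero at the start; "moment": the same for the moment, N m; "opening": opening from 0.0 (shut) to 1.0 (fully open).
Only numpy, scipy, OpenCV 4.12 (cv2) and the standard library are available. Lean on these libraries where they do the work, as an engineer would, in place of code of your own. Each camera call takes 0.05 s, during which the arm holds its last target.

TASK

Get a smell-test sample ready: swing the holder's clamp lever well open (about upright or further), set the empty white dish down in the holder's nest, and swing the lever fully shut over the dish's ear. Then use the scoop to move all the scent beads from the trough into the clamped dish - the beads must never be touched by the gripper's fingers - and stand the scoop back upright on its yellow mat. Leave the lever shut and do not push aside the small white cup, the two loose sticks or the green bowl that stand about.

Things in the scene. Friction and masses are not known exactly. Their poses are not given: they have to be found in the camera images.
- clamp (a joint): clamp lever on the holder, in rad: 0 = fully shut (arm level, lying 4 mm above the dish's ear), grows as the handle end swings up about a horizontal hinge; 1.57 = arm upright, stop at 1.75. Light friction (0.06 N m) holds it wherever it is left; it starts between 0 and 0.3.
- clamp_hinge (a point): point on the hinge axis of the clamp lever, in the middle of the 10 mm wide arm; holder frame (50, -58, 35) mm. Its axes are the holder's: the hinge axis is the holder's y.
- clamp_handle (a point): middle of the red handle of the clamp lever: a bar 14 mm in diameter parallel to the hinge axis, 85 mm from it, whose free part sticks out 36 mm from the outer side of the arm (holder y -63 to -99; this point lies at holder y -84). When shut it lies at holder (-35, -84, 35) mm, 35 mm above the table, beyond the edge of the block, with nothing below it; when upright at (50, -84, 120) mm.
- holder: black holder block fixed to the table, 84 (x) x 150 (y) x 20 mm, origin at the centre of its underside, z up. Its top (20 mm high) is the nest floor; grey fences 7 mm high stand at x = +-32.5 mm (inner face, for |y| < 30 mm) and y = +-69.5 mm (inner face, for |x| < 20 mm), so the dish's 58 x 132 mm foot drops between them with 3.5 mm play on each side. The clamp lever runs along the -y end, above the ear at that end, with its hinge at +x and its handle at -x when shut.
- dish: loose white rectangular dish, open at the top, 130 to 210 g. Foot plate 58 (x) x 132 (y) x 6 mm; on it a cup 58 (x) x 96 (y) mm outside, walls 4 mm thick, rim 48 mm above the underside, inner floor 6 mm above it; the foot sticks out 18 mm beyond the cup at each y end as an ear for the clamp. Origin at the centre of its underside, z up. Easily gripped across its 58 mm (x). Symmetrical: either end may go under the clamp.
- scoop: loose scoop, 90 to 145 g, on its mat at first. Origin under its pan, x towards the open lip, z up. Pan 60 mm wide (y), x = -45 mm (back wall) to the lip's edge at +39 mm (z = 0, 1.5 mm thick); back and sides 24 mm high, sides 14 mm for x = 12 to 31. Above, a black grip bar (z = 50 to 70 mm): waist 16 mm wide (y) for |x| < 17 mm between 28 mm wide collars (to |x| = 33); post at the back.
- mat: thin yellow mat fixed to the table where the scoop belongs, 130 (x) x 110 (y) x 2 mm, origin at the centre of its underside.
- trough: grey and white bead trough, fixed; origin on the table. Inside 66 mm wide (y), side walls' top 58, back wall's 52 mm above the table. Floor level, 16.4 mm above the table, from x = 0 to +70 mm, where the beads lie; behind (x < 0) it rises at 5 degrees to the back wall (inner face x = -119 mm). At x = +70 mm a 45 degree ramp rises in +x to z = 46 mm at x = 100 mm: sweep +x to drive the beads onto a lip and up it.
- bead0: terracotta scent bead, a ball 18 mm in diameter, 11 g, in the trough at first; origin at its centre. May be absent.
- bead1: terracotta scent bead, a ball 18 mm in diameter, 11 g, in the trough at first; origin at its centre. May be absent.
- bead2: terracotta scent bead, a ball 18 mm in diameter, 11 g, in the trough at first; origin at its centre. May be absent.
- bead3: terracotta scent bead, a ball 18 mm in diameter, 11 g, in the trough at first; origin at its centre. May be absent.
- bead4: terracotta scent bead, a ball 18 mm in diameter, 11 g, in the trough at first; origin at its centre. May be absent.
- bead5: terracotta scent bead, a ball 18 mm in diameter, 11 g, in the trough at first; origin at its centre. May be absent.
- bead6: terracotta scent bead, a ball 18 mm in diameter, 11 g, in the trough at first; origin at its centre. May be absent.
- specimen_cup: small white cup 48 mm wide, 45 mm high, a bystander; origin at its underside
- stick_a: silver stick with black cap, 140 x 13 x 13 mm, lying along its x, a bystander; origin under its middle
- stick_b: another such stick, a bystander
- cap_jar: small green bowl 56 mm wide, 50 mm high, a bystander; origin at its underside
There are look-alikes about, which are no part of the job. What is shaped like the holder but blue or pink is not meant.

How it is judged:
By the outcome, as a careful person would: the job done as asked, in the order asked, and still so for the second after the job is handed in, with the robot touching nothing.
Of bead0, bead1, bead2, bead3, bead4, bead5, bead6 only 4 to 7 are there at a start; the rules pass over those that are not, and their reading is None.
At some moment in a run one of scoop, dish may be knocked a few centimetres aside while the robot is not near it.
It also fails if it takes over 184 s, if anything falls off the work surface, if the arm or the gripper's body presses on something with over 40 N, if the wrist force passes 120 N, or if a joint passes its speed limit or range.

## Working session

There is one attempt and no reset: what is moved stays moved. The work goes in short steps, Python scripts to look and compute and a tool call to move; the robot and the scene stay as the last step left them, time stands still between calls to the robot, and variables do not carry over. Pictures are saved under pics/ and viewed, and the job is handed in when it is done.

Besides the shell and the picture viewer there is one more tool, called by a JSON object that holds its "fn" and its "kwargs", one argument or row to a line. send_rows: Moves the arm, as the interface text tells. Its arguments: {"type":"object","properties":{"moves":{"type":"array","items":{"type":"number"}}},"required":["moves"]}

```bash
mkdir -p pics; cat > h.py <<'E'
import numpy as np,cv2,json
from rig import read_state,capture
def cap(name,out):
    d=capture(name); im=d["pixels"]
    cv2.imwrite(f"pics/{out}.png",cv2.cvtColor(np.asarray(im),cv2.COLOR_RGB2BGR))
    np.savez(f"pics/{out}.npz",**{k:np.asarray(v) for k,v in d.items()})
    return d
def load(out): return np.load(f"pics/{out}.npz")
def K(d):
    h=d["pixels"].shape[0]; f=h/2/np.tan(np.radians(float(d["vertical_fov"]))/2)
    return np.array([[f,0,float(d["cx"])],[0,f,float(d["cy"])],[0,0,1]])
def ray(d,uv):
    uv=np.array(uv,float).reshape(-1,1,2)
    n=cv2.undistortPoints(uv,K(d),np.asarray(d["dist"],float)).reshape(-1,2)
    R=cv2.Rodrigues(np.asarray(d["rvec"],float))[0]; t=np.asarray(d["tvec"],float).reshape(3)
    o=-R.T@t; v=np.c_[n,np.ones(len(n))]@R
    return o,v/np.linalg.norm(v,axis=1)[:,None]
def atz(d,uv,z):
    o,v=ray(d,uv); z=np.broadcast_to(z,(len(v),)); return o+v*((z-o[2])/v[:,2])[:,None]
def tri(obs):
    A=np.zeros((3,3));b=np.zeros(3);L=[]
    for d,uv in obs:
        o,v=ray(d,[uv]);v=v[0];P=np.eye(3)-np.outer(v,v);A+=P;b+=P@o;L.append((o,v,P))
    x=np.linalg.solve(A,b); return x,[float(np.linalg.norm(P@(x-o))) for o,v,P in L]
def proj(d,X):
    return cv2.projectPoints(np.array(X,float).reshape(-1,1,3),np.asarray(d["rvec"],float),np.asarray(d["tvec"],float),K(d),np.asarray(d["dist"],float))[0].reshape(-1,2)
def crop(out,x0,y0,x1,y1,new,s):
    im=cv2.imread(f"pics/{out}.png")[y0:y1,x0:x1]
    cv2.imwrite(f"pics/{new}.png",cv2.resize(im,None,fx=s,fy=s,interpolation=cv2.INTER_CUBIC))
E
python3 - <<'E'
from h import *
for n in ["scene","top","wrist"]:
    d=cap(n,n+"0"); o,_=ray(d,[[256,192]]); print(n,o.round(3),d["vertical_fov"],d["dist"])
print(read_state())
E
```

```text
scene [ 0.889 -0.617  0.749] 51.93660577722153 [0.0268135 0.        0.        0.        0.       ]
top [0.444 0.077 1.154] 48.91137940652956 [-0.08138251  0.          0.          0.          0.        ]
wrist [ 0.211 -0.591  0.383] 69.1152387038483 [-0.02632832  0.          0.          0.          0.        ]
{'time_s': 0.15, 'joint_positions': array([-8.72324619e+01,  3.02670556e+01,  8.21393826e+01, -1.65262580e-04,
        6.76869957e+01, -1.02281139e+01]), 'qvel': array([-0.02918011, -0.17144902, -0.23248907, -0.03998641,  0.03258463,
        0.1007604 ]), 'tau': array([ 7.66121229e-04, -4.40430450e+01, -1.76842815e+01,  6.33457233e-02,
        5.52270364e-02, -9.69387224e-05]), 'position': array([ 0.14054055, -0.60843188,  0.22179371]), 'tcp_rot': array([[ 9.74386898e-01,  2.24878116e-01, -8.14032152e-05],
       [ 2.24877947e-01, -9.74385579e-01,  1.62869845e-03],
       [ 2.86940518e-04, -1.60528821e-03, -9.99998670e-01]]), 'force': array([ 0.75858463, -0.47327807, -0.49781171]), 'moment': array([0.02187301, 0.00824965, 0.00954381]), 'opening': 1.0018795745268207}
```

View pics/scene0.png

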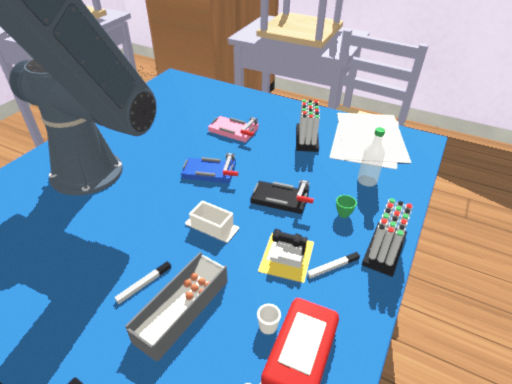

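View pics/top0.png

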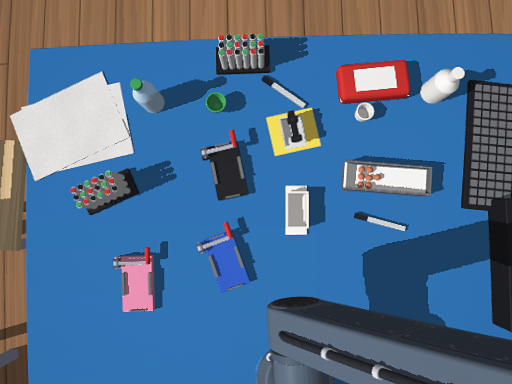

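View pics/wrist0.png

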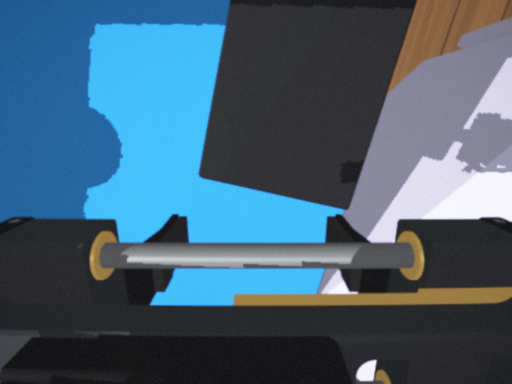

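Candidates for the holder: black (top 226,170), blue (225,262) and pink (137,282). Black matches the description. The white dish is at (297,210) in the top view, the scoop on its yellow mat at (293,130), and the trough at (388,178). The small white cup at (365,112) is a bystander. Next I'll take close crops.

```bash
python3 - <<'E'
from h import *
crop("top0",190,90,340,250,"c1",5)
crop("top0",330,90,450,240,"c2",5)
crop("scene0",120,160,330,300,"c3",3.8)
E
```

```text
(no output)
```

View pics/c1.png

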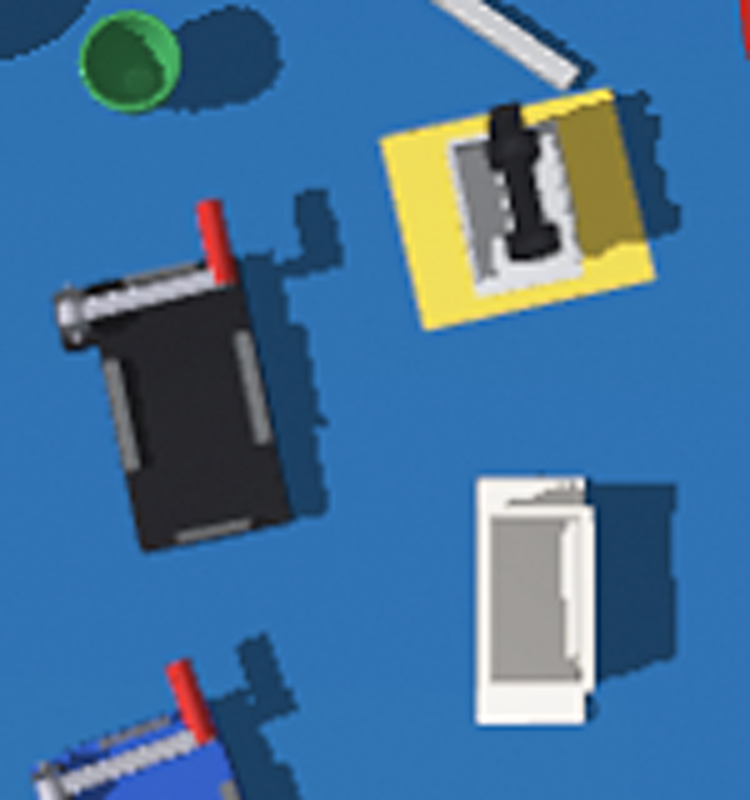

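View pics/c3.png

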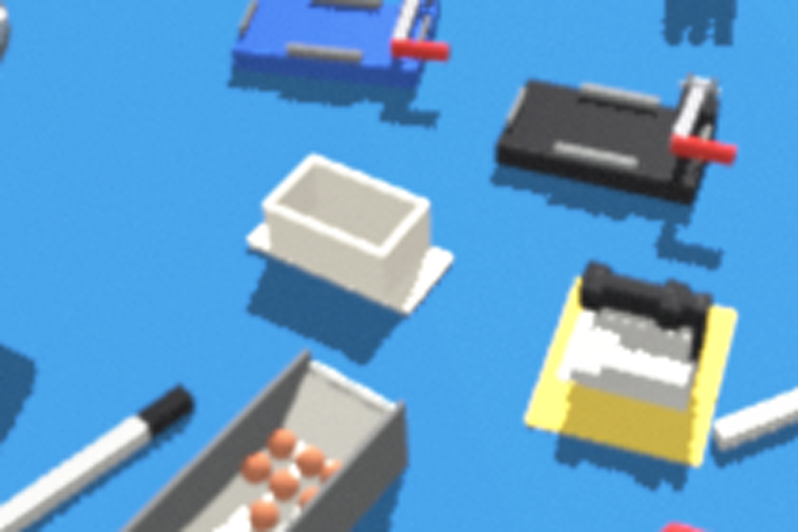

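```bash
python3 - <<'E'
from h import *
crop("top0",330,90,450,210,"c2",5)
crop("scene0",110,240,310,350,"c4",4)
d=load("top0")
print(atz(d,[[226,170],[297,210],[293,130],[388,178]],0.0).round(3))
E
```

```text
[[ 0.572  0.173  0.   ]
 [ 0.457 -0.019  0.   ]
 [ 0.678 -0.015  0.   ]
 [ 0.538 -0.271  0.   ]]
```

View pics/c2.png

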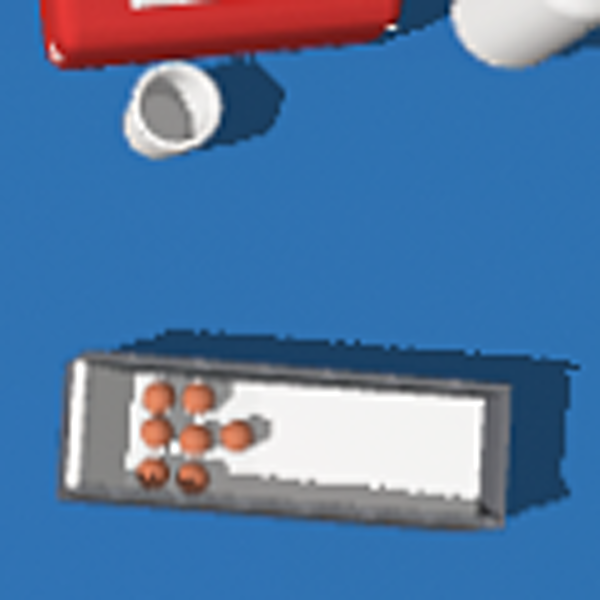

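View pics/c4.png

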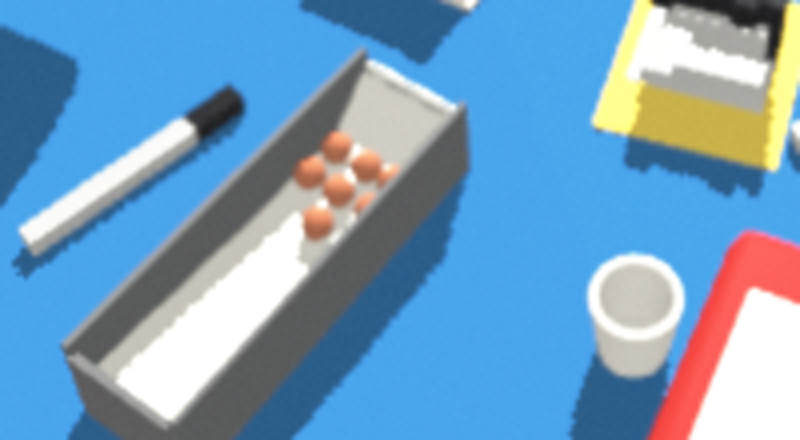

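Shown: black holder nest centre at top (227,170), with the red handle tip at (231,131). The dish is at (297,210). The scoop's post is toward +x and its lip toward the robot. There are seven beads at the left (ramp) end of the trough. Next comes a coarse pose fit, then I'll refine with the wrist camera.

```bash
cat >> h.py <<'E'
from scipy.optimize import least_squares
def fit(obs,x0,zfree=False):
    # obs: (d,uv,model_xyz_m)
    def T(p,m):
        c,s=np.cos(p[2]),np.sin(p[2]); m=np.asarray(m,float)
        return np.array([p[0]+c*m[0]-s*m[1],p[1]+s*m[0]+c*m[1],m[2]+(p[3] if zfree else 0)])
    def r(p): return np.concatenate([proj(d,T(p,m))[0]-uv for d,uv,m in obs])
    x0=list(x0)+([0] if zfree else [])
    s=least_squares(r,x0,loss='soft_l1'); return s.x,r(s.x).reshape(-1,2)
def w(p,m):
    c,s=np.cos(p[2]),np.sin(p[2]); m=np.atleast_2d(np.asarray(m,float))
    return np.c_[p[0]+c*m[:,0]-s*m[:,1],p[1]+s*m[:,0]+c*m[:,1],m[:,2]]
E
python3 - <<'E'
from h import *
t=load("top0"); s=load("scene0")
c1=lambda x,y:np.array([190+x/5-.4,90+y/5-.4])
c3=lambda x,y:np.array([120+x/3.8-.4,160+y/3.8-.4])
c2=lambda x,y:np.array([330+x/5-.4,90+y/5-.4])
c4=lambda x,y:np.array([110+x/4-.4,240+y/4-.4])
H=[(t,c1(122,415),(.034,0,.027)),(t,c1(253,388),(-.034,0,.027)),(t,c1(213,530),(0,.071,.027)),(t,c1(145,550),(.042,.075,.02)),(t,c1(292,520),(-.042,.075,.02)),
 (s,c3(497,152),(-.042,.075,.02)),(s,c3(530,82),(.042,.075,.02)),(s,c3(622,90),(.034,0,.027)),(s,c3(595,155),(-.034,0,.027))]
p,r=fit(H,[.57,.17,1.3]); print("holder",p.round(4),np.degrees(p[2]).round(1)); print(r.round(1).tolist())
x,e=tri([(t,c1(208,203)),(s,c3(735,153))]); print("handle tip",x.round(4),e)
M=[(t,c1(382,140)),(t,c1(612,90)),(t,c1(655,277)),(t,c1(425,330))]
print("mat corners",atz(t,[m[1] for m in M],.002).round(4).tolist())
D=[(t,c1(478,478),(-.029,.066,.006)),(t,c1(478,722),(.029,.066,.006))]
print("dish foot TL, BL, BR",atz(t,[c1(478,478),c1(478,722),c1(583,722)],.006).round(4).tolist())
# trough top corners; ramp end left
Tr=[(t,c2(70,362)),(t,c2(63,497)),(t,c2(510,385)),(t,c2(503,525))]
print("trough",atz(t,[m[1] for m in Tr],[.058]*4).round(4).tolist())
for (a,b) in [(c2(510,385),c4(170,432)),(c2(503,525),c4(65,345))]:
    print(tri([(t,a),(s,b)]))
B=[(158,397),(198,397),(155,432),(195,438),(237,434),(152,472),(190,477)]
print("beads",atz(t,[c2(*b) for b in B],.0254).round(4).tolist())
E
```

```text
holder [0.5711 0.167  1.7517] 100.4
[[1.1, -0.8], [-0.4, -0.6], [0.5, -0.6], [-0.7, 0.2], [0.4, -0.2], [-0.6, -2.4], [-0.6, -2.0], [-0.6, 0.7], [0.5, -1.4]]
handle tip [0.6732 0.1534 0.0486] [0.0005046046235559887, 0.0005046046235559734]
mat corners [[0.7149, 0.0591, 0.002], [0.7395, -0.0691, 0.002], [0.6341, -0.0889, 0.002], [0.6081, 0.0384, 0.002]]
dish foot TL, BL, BR [[0.5255, 0.012, 0.006], [0.3932, 0.0158, 0.006], [0.3918, -0.041, 0.006]]
trough [[0.5786, -0.1392, 0.058], [0.5081, -0.1328, 0.058], [0.5609, -0.3708, 0.058], [0.4876, -0.3631, 0.058]]
(array([ 0.56049928, -0.37448283,  0.05120195]), [0.001402078103568897, 0.0014020781035686794])
(array([ 0.48789291, -0.36461294,  0.05389733]), [0.00023367588136850458, 0.00023367588136837873])
beads [[0.5625, -0.1922, 0.0254], [0.5619, -0.2138, 0.0254], [0.5437, -0.1898, 0.0254], [0.5399, -0.2112, 0.0254], [0.5415, -0.234, 0.0254], [0.5222, -0.1873, 0.0254], [0.519, -0.2076, 0.0254]]
```

```bash
python3 - <<'E'
from h import *
d=load("wrist0"); o,v=ray(d,[[256,192],[256,20],[256,210],[30,100],[480,100]])
st=read_state(); R=st["tcp_rot"]; p=st["position"]
print("cam in tool",(R.T@(o-p)).round(4)); print("dirs in tool",(v@R).round(3).tolist())
hp=[.5711,.167,1.7517]
print(w(hp,[[-.035,-.084,.035],[-.035,-.088,.035],[.05,-.088,.12],[0,0,.02]]).round(4))
E
```

```text
cam in tool [ 0.0728 -0.0009 -0.1616]
dirs in tool [[-0.282, -0.002, 0.959], [0.272, -0.002, 0.962], [-0.343, -0.002, 0.939], [0.032, -0.621, 0.784], [0.032, 0.614, 0.789]]
[[0.66   0.1477 0.035 ]
 [0.664  0.1484 0.035 ]
 [0.6487 0.232  0.12  ]
 [0.5711 0.167  0.02  ]]
```

{"fn": "send_rows", "kwargs": {
  "moves": [0,0,-0.15,2.33,4.18,-0.1,0,0,0,-0.15,2.33,4.18,-0.1,0,0,0,-0.15,2.33,4.18,-0.1,0,0,0,-0.15,2.33,4.18,-0.1,0,0,0,-0.15,2.33,4.18,-0.1,0,0,0,-0.15,2.33,4.18,-0.1,0,0,0,-0.15,2.33,4.18,-0.1,0,0,0,-0.15,2.33,4.18,-0.1,0,0,0,-0.15,2.33,4.18,-0.1,0,0,0,-0.15,2.33,4.18,-0.1,0,0,0,-0.15,2.33,4.18,-0.1,0,0,0,-0.15,2.33,4.18,-0.1,0,0,0,-0.15,2.33,4.18,-0.1,0,0,0,-0.15,2.33,4.18,-0.1,0,0,0,-0.15,2.33,4.18,-0.1,0,0,0,-0.15,2.33,4.18,-0.1,0,0,0,-0.15,2.33,4.18,-0.1,0,0,0,-0.15,2.33,4.18,-0.1,0,0,0,0,0,0,0,0,0,0,0,0,0,0,0]
}}

```text
time_s: 2.15
position: [0.5595, 0.1443, 0.2039]
tcp_rot: [[0.983, 0.181, -0.001], [0.181, -0.983, -0.001], [-0.002, 0.0, -1.0]]
force: [-1.0, 0.6, -0.2]
opening: 0.5
```

```bash
python3 - <<'E'
from h import *
cap("wrist","w1"); s=read_state(); print(s["time_s"],s["position"],s["tcp_rot"].round(3),s["joint_positions"].round(1),s["opening"])
im=cv2.imread("pics/w1.png"); cv2.imwrite("pics/w1b.png",cv2.resize(im,(800,600),interpolation=cv2.INTER_CUBIC))
E
```

```text
2.2 [0.55903369 0.14328153 0.20395262] [[ 0.984  0.18  -0.002]
 [ 0.18  -0.984 -0.001]
 [-0.002  0.    -1.   ]] [ 3.3 27.9 90.2 -0.  62.1 83. ] 0.501480939607961
```

View pics/w1b.png

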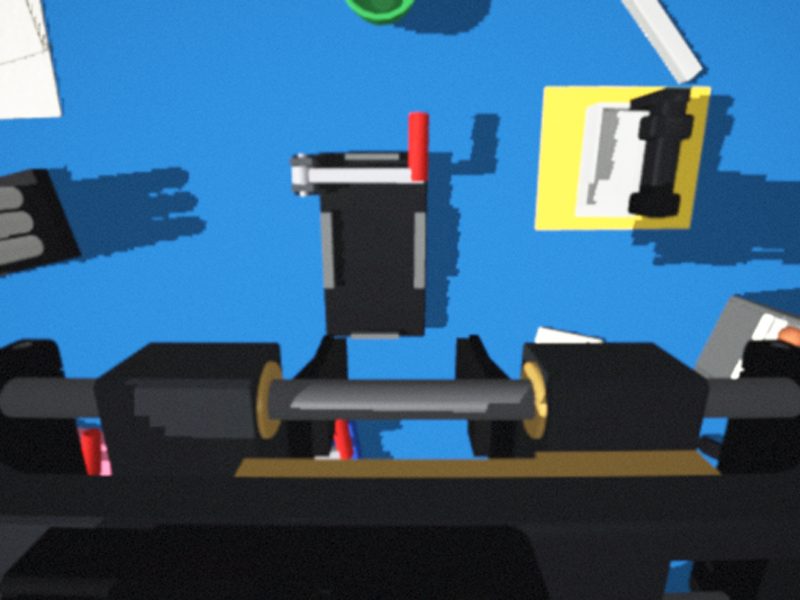

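The view shows the black holder centred at (375,245) in the 800 px view, the handle at (419,146), and the scoop on its mat at the upper right. I'll crop in to pick points more precisely.

```bash
python3 - <<'E'
from h import *
crop("w1",180,65,310,222,"w1c",5)
im=cv2.imread("pics/w1c.png"); im=cv2.resize(im,None,fx=.76,fy=.76); 
E
python3 -c "
import cv2;im=cv2.imread('pics/w1c.png');print(im.shape)
im=im[:600];cv2.imwrite('pics/w1d.png',im)
im=cv2.imread('pics/w1c.png')[400:];cv2.imwrite('pics/w1e.png',im)"
```

```text
(785, 650, 3)
```

View pics/w1d.png

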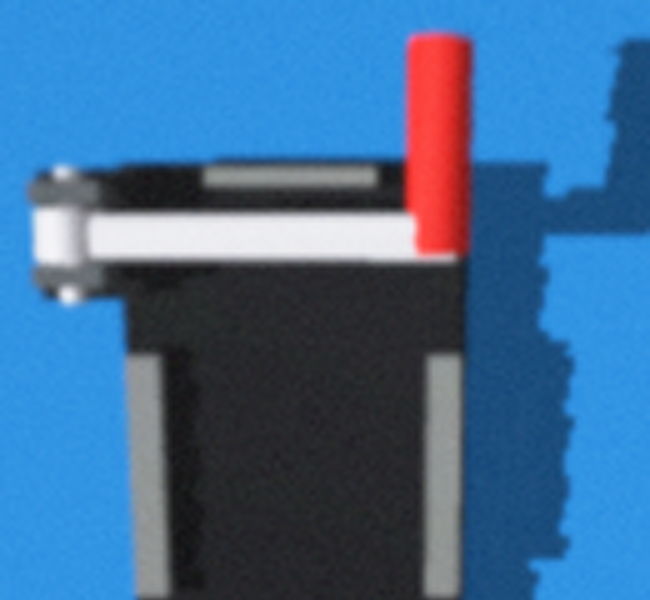

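View pics/w1e.png

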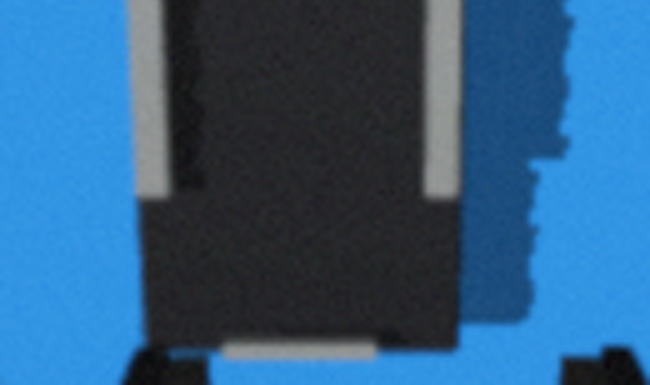

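```bash
python3 - <<'E'
from h import *
d=load("w1"); c=lambda x,y:np.array([180+x/5-.4,65+y/5-.4])
P=[((163,352),(.0325,-.03)),((168,598),(.0325,.03)),((426,352),(-.0325,-.03)),((424,598),(-.0325,.03)),((204,187),(.02,-.0695)),((378,187),(-.02,-.0695)),((222,740),(.02,.0695)),((376,740),(-.02,.0695))]
obs=[(d,c(*a),(*b,.027)) for a,b in P]
p,r=fit(obs,[.57,.167,1.75]); print("holder",p.round(4),np.degrees(p[2]).round(2),abs(r).max()); print(r.round(1).tolist())
pz,r=fit(obs,[.57,.167,1.75],True); print("zfree",pz.round(4),abs(r).max())
# lever angle: handle tip end top pixel (438,36) at y=-.099; fit angle
def hp(th,y): return w(p,[[.05-.085*np.cos(th),y,.035+.085*np.sin(th)]])
for th in [0,.1,.15,.2,.3]: print(th,hp(th,-.099).round(4),proj(d,hp(th,-.099)).round(1),proj(d,hp(th,-.063)).round(1))
print("obs",c(439,36),c(441,250))
E
```

```text
holder [0.5687 0.1693 1.7502] 100.28 1.0094981175034832
[[-1.0, 0.4], [-0.1, -0.4], [0.6, 0.6], [0.4, -0.3], [0.2, -0.9], [-0.2, -0.8], [-0.1, 0.7], [0.0, 0.8]]
zfree [ 0.5681  0.1694  1.7501 -0.0036] 0.7838867649451231
0 [[0.6723 0.1525 0.035 ]] [[268.5  73.4]] [[268.1 107. ]]
0.1 [[0.6723 0.1529 0.0435]] [[268.5  72.4]] [[268.  106.9]]
0.15 [[0.6722 0.1535 0.0477]] [[268.1  71.9]] [[267.7 106.8]]
0.2 [[0.672  0.1542 0.0519]] [[267.6  71.3]] [[267.2 106.8]]
0.3 [[0.6717 0.1563 0.0601]] [[265.8  70.2]] [[265.4 106.7]]
obs [267.4  71.8] [267.8 114.6]
```

{"fn": "send_rows", "kwargs": {
  "moves": [0,0,0,2.05,0.17,-0.7,0,0,0,0,2.05,0.17,-0.7,0,0,0,0,2.05,0.17,-0.8,0,0,0,0,2.05,0.17,-0.8,0,0,0,0,2.05,0.17,-0.9,0,0,0,0,0,0,-3,0,0,0,0,0,0,-3,0,0,0,0,0,0,-3,0,0,0,0,0,0,-2.5,0,0,0,0,0,0,-2,0,0,0,0,0,0,0,0]
}}

```text
time_s: 3.3
position: [0.659, 0.1496, 0.0273]
tcp_rot: [[0.984, 0.176, -0.008], [0.176, -0.984, -0.001], [-0.008, -0.001, -1.0]]
force: [-0.3, -0.3, 0.3]
opening: 0.5
```

```bash
python3 - <<'E'
from h import *
cap("wrist","w2"); cap("scene","s2"); s=read_state(); print(s["time_s"],s["position"],s["joint_positions"].round(1),s["opening"])
crop("s2",230,130,370,260,"s2c",5); crop("w2",150,80,350,222,"w2c",4)
E
```

```text
3.4 [0.6621006  0.15041742 0.03072148] [ 3.4 47.7 80.9 -0.  51.5 83.2] 0.49909097952464093
```

View pics/s2c.png

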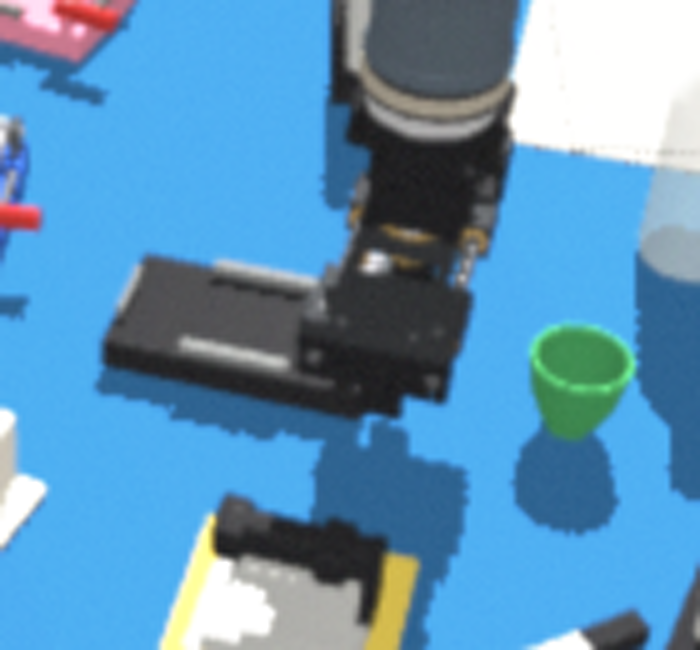

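View pics/w2.png

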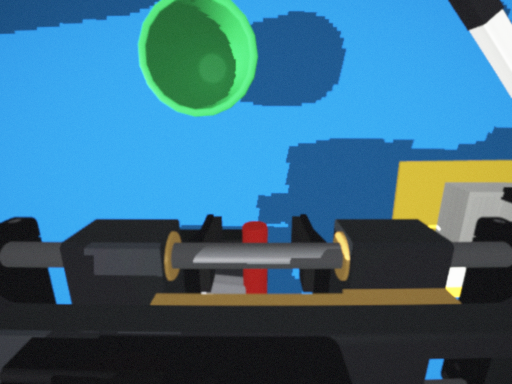

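The red bar sits centred between the fingers at (255,255). Closing now.

{"fn": "send_rows", "kwargs": {
  "moves": [0,0,0,0,0,0,-1,0,0,0,0,0,0,-1,0,0,0,0,0,0,-1,0,0,0,0,0,0,-1,0,0,0,0,0,0,-1,0,0,0,0,0,0,-1]
}}

```text
time_s: 4.0
position: [0.6629, 0.1513, 0.0309]
tcp_rot: [[0.984, 0.179, 0.001], [0.179, -0.984, -0.001], [0.001, 0.001, -1.0]]
force: [0.1, -3.0, 1.3]
opening: 0.149
```

```bash
python3 - <<'E'
import numpy as np
th=np.linspace(.15,1.64,21); x=-8.5*np.cos(th); z=8.5*np.sin(th)
for a,b in zip(np.diff(x),np.diff(z)): print(round(-.179*a,2),round(.984*a,2),round(b,2))
E
```

```text
-0.02 0.12 0.62
-0.03 0.16 0.61
-0.04 0.21 0.6
-0.05 0.25 0.58
-0.05 0.29 0.56
-0.06 0.33 0.54
-0.07 0.37 0.51
-0.07 0.41 0.48
-0.08 0.44 0.45
-0.09 0.47 0.41
-0.09 0.5 0.38
-0.1 0.53 0.34
-0.1 0.55 0.3
-0.1 0.57 0.26
-0.11 0.59 0.21
-0.11 0.6 0.17
-0.11 0.61 0.12
-0.11 0.62 0.07
-0.11 0.62 0.03
-0.11 0.62 -0.02
```

{"fn": "send_rows", "kwargs": {
  "moves": [0,0,0,-0.02,0.12,0.62,-1,0,0,0,-0.03,0.16,0.61,-1,0,0,0,-0.04,0.21,0.6,-1,0,0,0,-0.05,0.25,0.58,-1,0,0,0,-0.05,0.29,0.56,-1,0,0,0,-0.06,0.33,0.54,-1,0,0,0,-0.07,0.37,0.51,-1,0,0,0,-0.07,0.41,0.48,-1,0,0,0,-0.08,0.44,0.45,-1,0,0,0,-0.09,0.47,0.41,-1,0,0,0,-0.09,0.5,0.38,-1,0,0,0,-0.1,0.53,0.34,-1,0,0,0,-0.1,0.55,0.3,-1,0,0,0,-0.1,0.57,0.26,-1,0,0,0,-0.11,0.59,0.21,-1,0,0,0,-0.11,0.6,0.17,-1,0,0,0,-0.11,0.61,0.12,-1,0,0,0,-0.11,0.62,0.07,-1,0,0,0,-0.11,0.62,0.03,-1,0,0,0,-0.11,0.62,-0.02,-1]
}}

```text
time_s: 6.0
position: [0.6465, 0.2411, 0.1037]
tcp_rot: [[0.984, 0.179, 0.001], [0.179, -0.984, 0.0], [0.001, 0.0, -1.0]]
force: [1.0, -4.2, 3.4]
opening: 0.148
```

```bash
python3 - <<'E'
from h import *
cap("scene","s3"); s=read_state(); print(s["time_s"],s["position"],s["force"],s["opening"])
crop("s3",230,110,370,240,"s3c",5)
E
```

```text
6.05 [0.64630563 0.24235848 0.10338579] [ 0.10758855 -2.33129253  7.19624717] 0.14066643284927752
```

View pics/s3c.png

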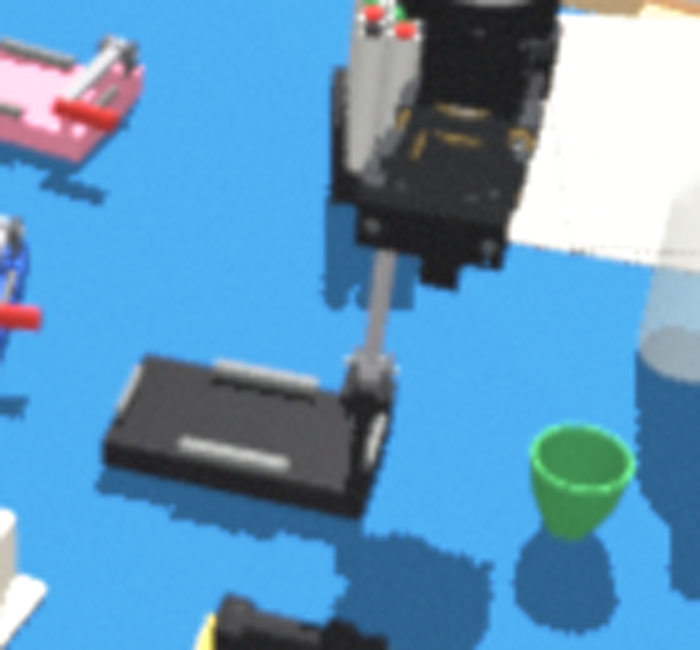

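{"fn": "send_rows", "kwargs": {
  "moves": [0,0,0,0,0,0,-0.4,0,0,0,0,0,0,0,0,0,0,0,0,0,0,0,0,0,0,0,3,0,0,0,0,0,0,4,1,0,0,0,0,0,5,1,0,0,-1.3,-2.73,-2.85,0,1,0,0,-1.3,-2.73,-2.85,0,1,0,0,-1.3,-2.73,-2.85,0,1,0,0,-1.3,-2.73,-2.85,0,1,0,0,-1.3,-2.73,-2.85,0,1,0,0,-1.3,-2.73,-2.85,0,1,0,0,-1.3,-2.73,-2.85,0,1,0,0,-1.3,-2.73,-2.85,0,1,0,0,-1.3,-2.73,-2.85,0,1,0,0,0,0,0,0,1]
}}

```text
time_s: 7.65
position: [0.3968, -0.0172, 0.2221]
tcp_rot: [[1.0, -0.03, -0.004], [-0.03, -1.0, 0.001], [-0.004, -0.001, -1.0]]
force: [-0.5, -0.6, -0.3]
opening: 1.0
```

```bash
python3 - <<'E'
from h import *
cap("scene","s4"); cap("wrist","w4");cap("top","t4"); s=read_state(); print(s["time_s"],s["position"],s["force"],s["opening"])
crop("s4",150,110,370,260,"s4c",3.6)
im=cv2.imread("pics/w4.png"); cv2.imwrite("pics/w4b.png",cv2.resize(im[:300],None,fx=1.56,fy=1.56,interpolation=cv2.INTER_CUBIC))
E
```

```text
7.8 [ 0.40130055 -0.01592955  0.2228361 ] [ 0.00681796 -0.09085939 -0.40340779] 0.999818300816517
```

View pics/s4c.png

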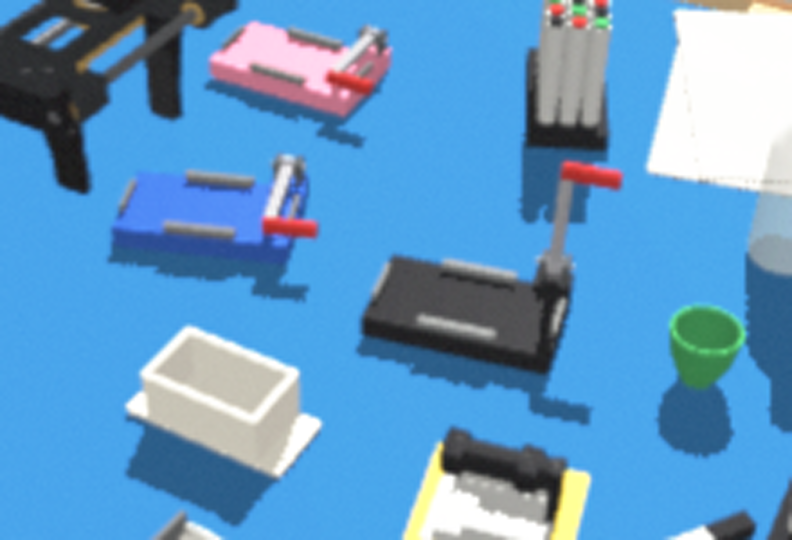

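View pics/w4b.png

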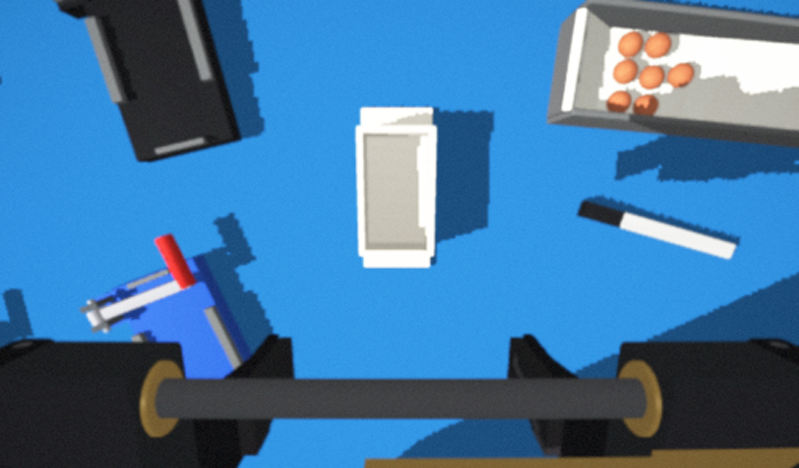

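```bash
python3 - <<'E'
from h import *
crop("w4",215,55,295,185,"w4c",4.6)
E
```

```text
(no output)
```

View pics/w4c.png

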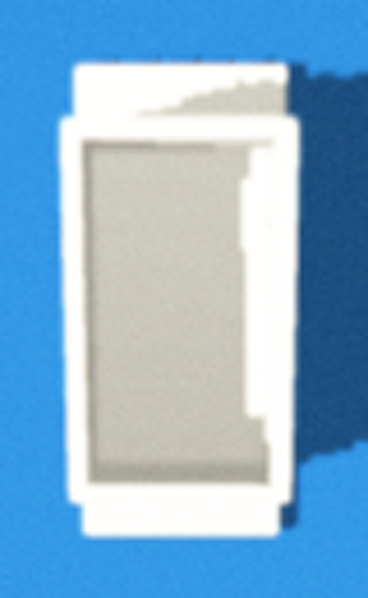

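```bash
python3 - <<'E'
from h import *
d=load("w4"); c=lambda x,y:np.array([215+x/4.6-.4,55+y/4.6-.4])
# dish frame: x->world +y? take yaw ~ 90: x=+Y(left), y=-X (down in image)
P=[((60,117),(.029,-.048,.048)),((300,117),(-.029,-.048,.048)),((292,502),(-.029,.048,.048)),((68,502),(.029,.048,.048)),
((74,64),(.029,-.066,.006)),((288,64),(-.029,-.066,.006)),((83,536),(.029,.066,.006)),((280,536),(-.029,.066,.006))]
obs=[(d,c(*a),b) for a,b in P]
p,r=fit(obs,[.457,-.015,1.57]); print(p.round(4),np.degrees(p[2]).round(2)); print(r.round(1).tolist())
p,r=fit(obs,[.457,-.015,1.57],True); print(p.round(4))
s=read_state(); R=s["tcp_rot"]; print(R.round(3).tolist(), np.degrees(np.arctan2(R[1,0],R[0,0])))
E
```

```text
[ 0.4569 -0.0138  1.5409] 88.29
[[0.4, 0.2], [-0.6, 0.2], [-0.6, -0.1], [0.6, -0.2], [0.4, 0.1], [-0.3, 0.1], [0.5, -0.4], [-0.4, -0.3]]
[ 0.4569 -0.0139  1.5408  0.0027]
[[1.0, -0.026, 0.001], [-0.026, -1.0, 0.001], [0.001, -0.001, -1.0]] -1.470930218929264
```

{"fn": "send_rows", "kwargs": {
  "moves": [0,0,-0.2,2.45,0.1,-2,1,0,0,0,2.45,0.12,-3,1,0,0,0,0,0,-4,1,0,0,0,0,0,-4,1,0,0,0,0,0,-4,1,0,0,0,0,0,-2,1,0,0,0,0,0,-1.2,1,0,0,0,0,0,0,1,0,0,0,0,0,0,0,0,0,0,0,0,0,-1,0,0,0,0,0,0,-1,0,0,0,0,0,0,-1,0,0,0,0,0,0,-1]
}}

```text
time_s: 9.1
position: [0.4501, -0.0139, 0.0214]
tcp_rot: [[1.0, -0.028, 0.001], [-0.028, -1.0, -0.0], [0.001, 0.0, -1.0]]
force: [-0.3, 0.7, 3.6]
opening: 0.661
```

```bash
python3 - <<'E'
from h import *
s=read_state(); print(s["time_s"],s["position"],s["force"],s["opening"])
# dish frame grasp -> target TCP
h=np.array([.5687,.1693,1.7502]); 
for y in (.008,): print(w(h,[[0,y,.02]]))
E
```

```text
9.1 [ 0.45012041 -0.01390897  0.02139466] [-0.34342997  0.66711709  3.55473358] 0.6612298685201521
[[0.5608284  0.16787246 0.02      ]]
```

{"fn": "send_rows", "kwargs": {
  "moves": [0,0,0,0,0,1,-1,0,0,0,0,0,3,-1,0,0,0,0,0,3,-1,0,0,1.5,1.4,2.275,0,-1,0,0,1.5,1.4,2.275,0,-1,0,0,1.5,1.4,2.275,0,-1,0,0,1.5,1.4,2.275,0,-1,0,0,1.5,1.4,2.275,0,-1,0,0,1.5,1.4,2.275,0,-1,0,0,1.5,1.4,2.275,0,-1,0,0,1.5,1.4,2.275,0,-1,0,0,0,0,0,0,-1,0,0,0,0,0,-2,-1,0,0,0,0,0,-1,-1,0,0,0,0,0,0,-1]
}}

```text
time_s: 10.6
position: [0.5594, 0.1675, 0.0593]
tcp_rot: [[0.984, 0.18, -0.005], [0.18, -0.984, -0.001], [-0.005, -0.0, -1.0]]
force: [-0.5, -1.0, -1.0]
opening: 0.665
```

```bash
python3 - <<'E'
from h import *
cap("wrist","w5");cap("scene","s5"); s=read_state(); print(s["time_s"],s["position"],s["force"],s["opening"])
R=s["tcp_rot"]; print(np.degrees(np.arctan2(R[1,0],R[0,0])))
crop("s5",230,110,370,240,"s5c",5)
im=cv2.imread("pics/w5.png"); cv2.imwrite("pics/w5b.png",cv2.resize(im[:300],None,fx=1.56,fy=1.56,interpolation=cv2.INTER_CUBIC))
E
```

```text
10.7 [0.56116226 0.16768228 0.06075508] [-0.0509846  -0.64516192 -1.55183586] 0.6632102178906732
10.350771218590431
```

View pics/s5c.png

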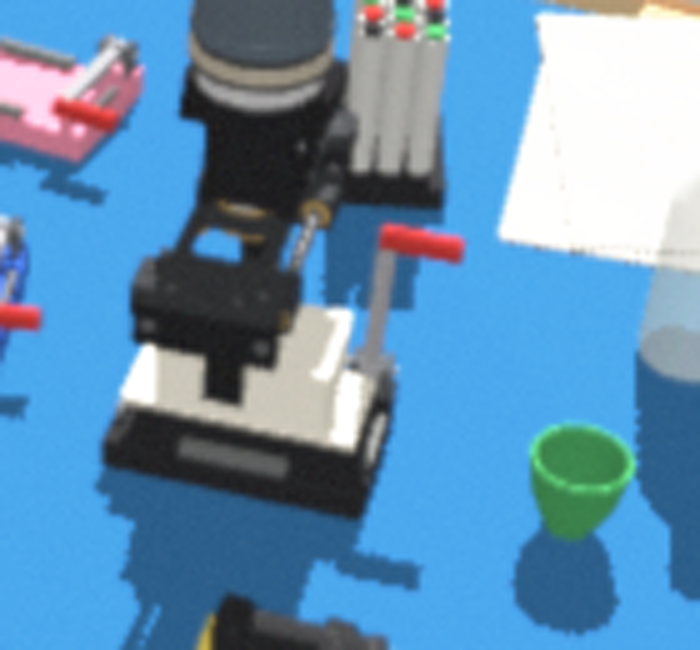

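View pics/w5b.png

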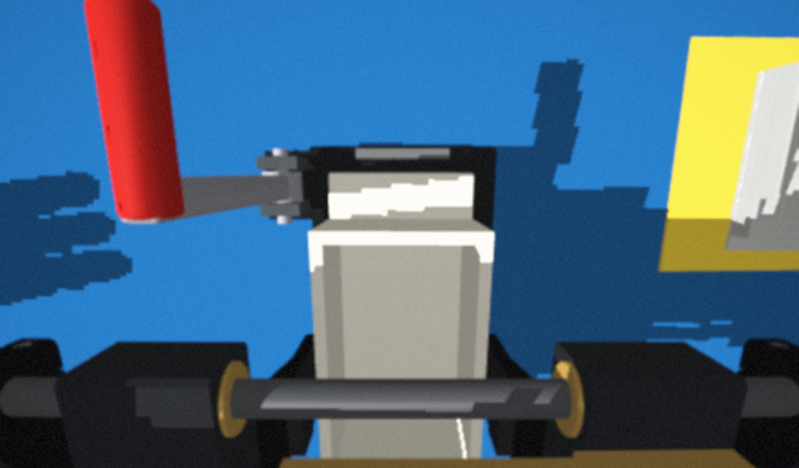

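{"fn": "send_rows", "kwargs": {
  "moves": [0,0,0,0.08,0,-0.6,-1,0,0,0,0,0,-0.6,-1,0,0,0,0,0,-0.4,-1,0,0,0,0,0,-0.2,-1,0,0,0,0,0,-0.1,-1,0,0,0,0,0,0,-1]
}}

```text
time_s: 11.3
position: [0.5625, 0.1683, 0.0417]
tcp_rot: [[0.984, 0.18, 0.0], [0.18, -0.984, -0.0], [0.0, 0.0, -1.0]]
force: [0.5, 0.3, -2.1]
opening: 0.66
```

```bash
python3 - <<'E'
from h import *
cap("wrist","w6");cap("scene","s6"); s=read_state(); print(s["time_s"],s["position"],s["force"],s["opening"])
crop("s6",230,110,370,240,"s6c",5)
im=cv2.imread("pics/w6.png"); cv2.imwrite("pics/w6b.png",cv2.resize(im[:300],None,fx=1.56,fy=1.56,interpolation=cv2.INTER_CUBIC))
E
```

```text
11.4 [0.56263879 0.16828861 0.04186754] [ 0.72883425 -0.38795444 -1.32904289] 0.6637363197534862
```

View pics/s6c.png

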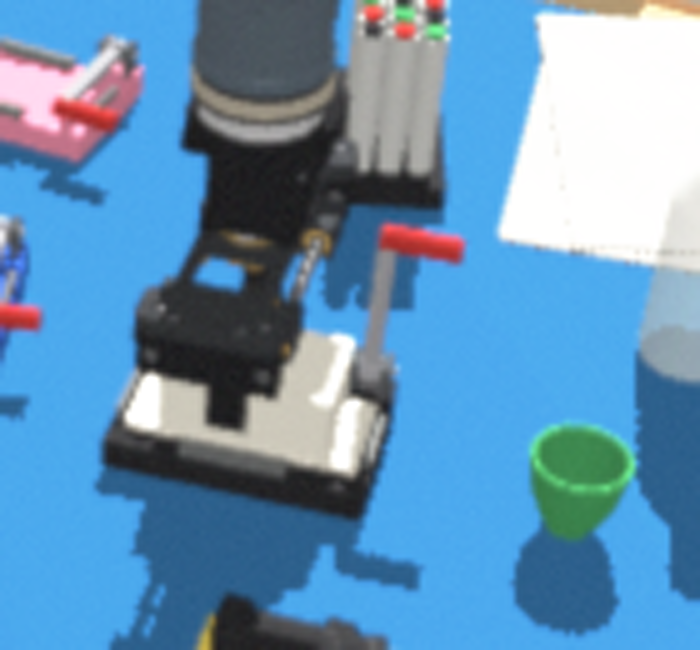

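View pics/w6b.png

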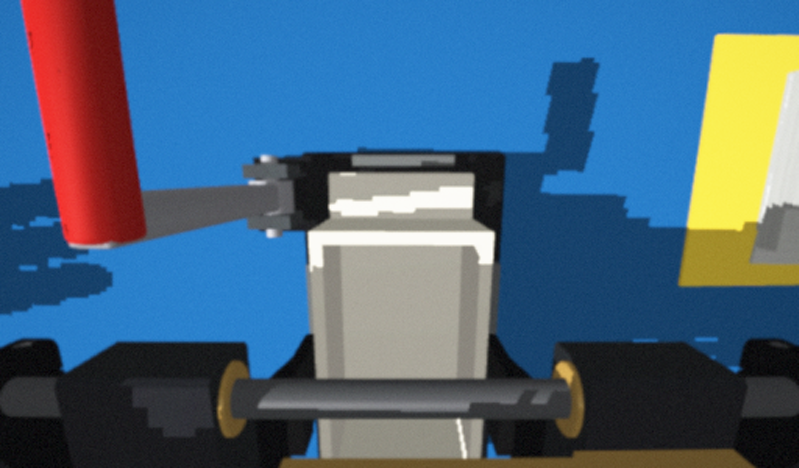

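{"fn": "send_rows", "kwargs": {
  "moves": [0,0,0,0,0,0,0,0,0,0,0,0,0,1,0,0,0,0,0,0,1,0,0,0,0,0,1,1,0,0,0,0,0,3,1,0,0,0,0,0,4,1,0,0,0,0,0,4,1,0,0,0,0,0,4,0.5,0,0,0,1.66,1.46,0,0,0,0,0,1.66,1.46,0,0,0,0,0,1.66,1.46,0,0,0,0,0,1.66,1.46,0,0,0,0,0,1.66,1.46,0,0,0,0,0,0,0,0,0]
}}

```text
time_s: 12.8
position: [0.6474, 0.2428, 0.2026]
tcp_rot: [[0.983, 0.182, 0.003], [0.182, -0.983, 0.001], [0.004, -0.001, -1.0]]
force: [-0.3, -1.1, -0.2]
opening: 0.519
```

```bash
python3 - <<'E'
from h import *
cap("wrist","w7");cap("scene","s7");cap("top","t7"); s=read_state(); print(s["time_s"],s["position"],s["force"],s["opening"])
crop("s7",230,110,370,240,"s7c",5)
crop("t7",190,90,340,200,"t7c",5)
# handle position by triangulation helper
E
```

```text
12.95 [0.64446163 0.24077523 0.20188693] [-0.33239805  0.33419709 -0.04589793] 0.5084002383942219
```

View pics/s7c.png

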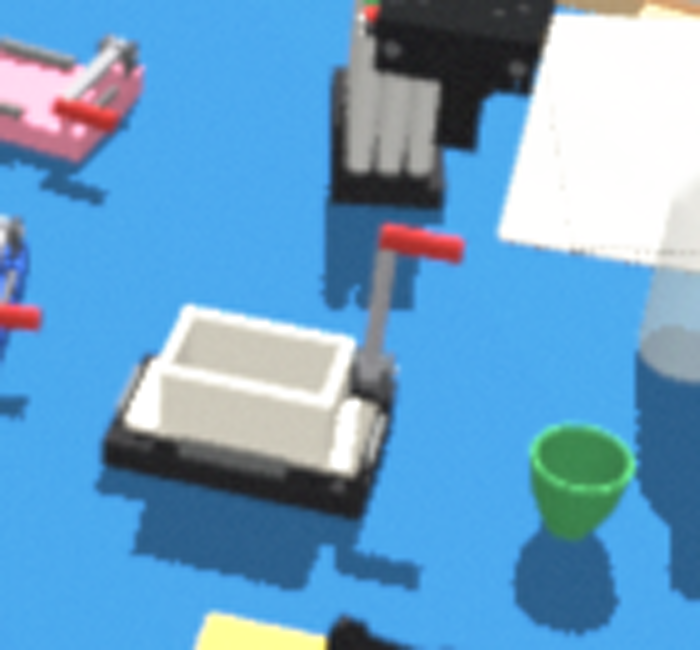

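View pics/w7.png

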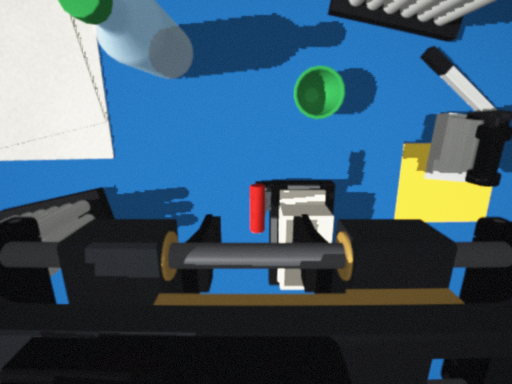

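The dish sits down in the nest. The red bar is at (257,208), centred between the jaws. The scoop has been knocked toward the upper right and is partly off its mat, so I'll measure it again later. Now I'll grip the handle.

{"fn": "send_rows", "kwargs": {
  "moves": [0,0,0,0.05,0.05,-3,0,0,0,0,0,0,-3,0,0,0,0,0,0,-2.5,0,0,0,0,0,0,-1.5,0,0,0,0,0,0,0,0,0,0,0,0,0,0,-1,0,0,0,0,0,0,-1,0,0,0,0,0,0,-1,0,0,0,0,0,0,-1,0,0,0,0,0,0,-1]
}}

```text
time_s: 13.95
position: [0.6464, 0.2419, 0.1026]
tcp_rot: [[0.984, 0.18, 0.001], [0.18, -0.984, 0.0], [0.001, -0.0, -1.0]]
force: [-0.3, -0.2, 2.5]
opening: 0.151
```

```bash
python3 - <<'E'
from h import *
s=read_state(); p=s["position"]; print(s["time_s"],p,s["force"],s["opening"])
u=np.array([-.1788,.9839]); dx=(p[:2]-[.5687,.1693])@u; dz=p[2]+.019-.035
print("holder x",dx,"theta x",np.arccos((.05-dx)/.085),"theta z",np.arcsin(dz/.085))
th=np.linspace(np.arccos((.05-dx)/.085),0,23); x=-8.5*np.cos(th); z=8.5*np.sin(th)
for a,b in zip(np.diff(x),np.diff(z)): print(round(-.179*a,2),round(.984*a,2),round(b,2))
E
```

```text
13.95 [0.64639123 0.24191034 0.10259029] [-0.25850617 -0.18006667  2.51339046] 0.15086828817544282
holder x 0.057550117399451456 theta x 1.6597384567908533 theta z nan
0.11 -0.63 0.03
0.11 -0.63 -0.02
0.11 -0.63 -0.06
0.11 -0.62 -0.11
0.11 -0.61 -0.16
0.11 -0.6 -0.21
0.11 -0.58 -0.25
0.1 -0.56 -0.29
0.1 -0.54 -0.34
0.09 -0.51 -0.38
0.09 -0.48 -0.41
0.08 -0.45 -0.45
0.08 -0.41 -0.48
0.07 -0.38 -0.51
0.06 -0.34 -0.54
0.05 -0.3 -0.57
0.05 -0.25 -0.59
0.04 -0.21 -0.6
0.03 -0.16 -0.62
0.02 -0.12 -0.63
0.01 -0.07 -0.64
0.0 -0.02 -0.64<stdin>:4: RuntimeWarning: invalid value encountered in arcsin
```

{"fn": "send_rows", "kwargs": {
  "moves": [0,0,0,0.11,-0.63,0.03,-1,0,0,0,0.11,-0.63,-0.02,-1,0,0,0,0.11,-0.63,-0.06,-1,0,0,0,0.11,-0.62,-0.11,-1,0,0,0,0.11,-0.61,-0.16,-1,0,0,0,0.11,-0.6,-0.21,-1,0,0,0,0.11,-0.58,-0.25,-1,0,0,0,0.1,-0.56,-0.29,-1,0,0,0,0.1,-0.54,-0.34,-1,0,0,0,0.09,-0.51,-0.38,-1,0,0,0,0.09,-0.48,-0.41,-1,0,0,0,0.08,-0.45,-0.45,-1,0,0,0,0.08,-0.41,-0.48,-1,0,0,0,0.07,-0.38,-0.51,-1,0,0,0,0.06,-0.34,-0.54,-1,0,0,0,0.05,-0.3,-0.57,-1,0,0,0,0.05,-0.25,-0.59,-1,0,0,0,0.04,-0.21,-0.6,-1]
}}

```text
time_s: 15.75
position: [0.6616, 0.1547, 0.0418]
tcp_rot: [[0.984, 0.181, -0.0], [0.181, -0.984, 0.0], [-0.0, -0.001, -1.0]]
force: [1.0, 7.2, -0.1]
opening: 0.143
```

{"fn": "send_rows", "kwargs": {
  "moves": [0,0,0,0.03,-0.16,-0.62,-1,0,0,0,0.02,-0.12,-0.63,-1,0,0,0,0.01,-0.07,-0.64,-1,0,0,0,0,-0.02,-0.64,-1,0,0,0,0,0,-0.3,-1,0,0,0,0,0,0,-1]
}}

```text
time_s: 16.35
position: [0.6625, 0.15, 0.0134]
tcp_rot: [[0.984, 0.181, -0.0], [0.181, -0.984, -0.001], [-0.0, 0.001, -1.0]]
force: [3.3, 1.0, -0.3]
opening: 0.144
```

```bash
python3 - <<'E'
from h import *
cap("scene","s8"); s=read_state(); p=s["position"]; print(s["time_s"],p,s["force"],s["opening"])
crop("s8",230,110,370,240,"s8c",5)
E
```

```text
16.4 [0.66248149 0.15000139 0.01353888] [ 3.07802206  1.12739391 -0.62302473] 0.14646836713717787
```

View pics/s8c.png

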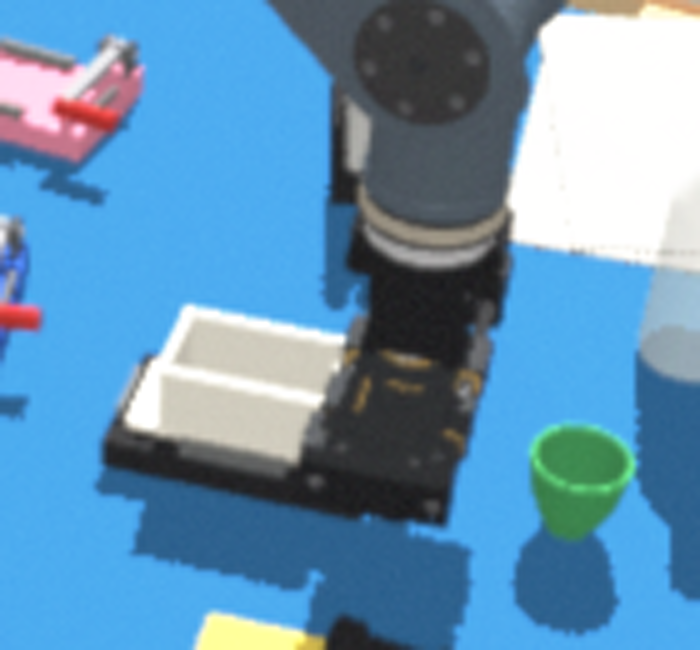

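{"fn": "send_rows", "kwargs": {
  "moves": [0,0,0,0,0,0,-0.3,0,0,0,0,0,0,0,0,0,0,0,0,0,0,0,0,0,0,0,2,0,0,0,0,0,0,2.5,0,0,0,0,0,0,1.5,0,0,0,0,0,0,0,-1,0,0,0,0,0,0,-1,0,0,0,0,0,0,-1,0,0,0,0,0,0,-1,0,0,0,0,0,-1.5,-1,0,0,0,0,0,-1,-1,0,0,0,0,0,-0.4,-1,0,0,0,0,0,-0.3,-1,0,0,0,0,0,0,-1]
}}

```text
time_s: 17.9
position: [0.6614, 0.1503, 0.0423]
tcp_rot: [[0.984, 0.181, -0.003], [0.181, -0.984, -0.001], [-0.003, 0.0, -1.0]]
force: [-1.3, -2.0, 3.4]
opening: 0.005
```

{"fn": "send_rows", "kwargs": {
  "moves": [0,0,0,0,0,-0.15,-1,0,0,0,0,0,-0.15,-1,0,0,0,0,0,0,-1]
}}

```text
time_s: 18.2
position: [0.6616, 0.1503, 0.0417]
tcp_rot: [[0.983, 0.181, -0.002], [0.181, -0.983, -0.001], [-0.002, 0.001, -1.0]]
force: [-4.9, -2.1, 15.6]
opening: 0.01
```

The lever is firmly at its stop: bar top at 42 mm with 15 N back. Next I'll rise and locate the displaced scoop.

{"fn": "send_rows", "kwargs": {
  "moves": [0,0,0,0,0,2,-1,0,0,0,-2,-2,4,0.5,0,0,0,-2,-3,5,1,0,0,0,-2,-3,5,1,0,0,0,-2,-3,3,1,0,0,0,0,0,0,1,0,0,0,0,0,0,1]
}}

```text
time_s: 18.9
position: [0.5902, 0.0517, 0.2108]
tcp_rot: [[0.984, 0.179, 0.002], [0.179, -0.984, 0.0], [0.002, -0.0, -1.0]]
force: [0.1, 0.2, -0.4]
opening: 0.464
```

```bash
python3 - <<'E'
from h import *
cap("wrist","w9");cap("scene","s9");cap("top","t9"); s=read_state(); print(s["time_s"],s["position"],s["force"],s["opening"])
crop("s9",220,150,370,290,"s9c",5)
crop("t9",190,90,340,210,"t9c",5)
im=cv2.imread("pics/w9.png"); cv2.imwrite("pics/w9b.png",cv2.resize(im[:300],None,fx=1.56,fy=1.56,interpolation=cv2.INTER_CUBIC))
E
```

```text
19.05 [0.5895119  0.05296603 0.20843842] [ 0.3641974  -0.18554347 -1.24127261] 0.6042642408099363
```

View pics/s9c.png

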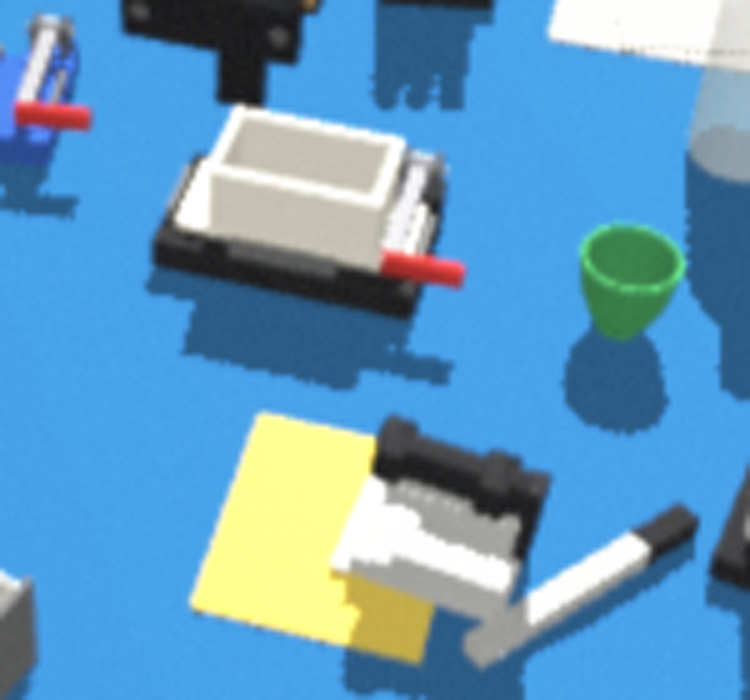

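View pics/t9c.png

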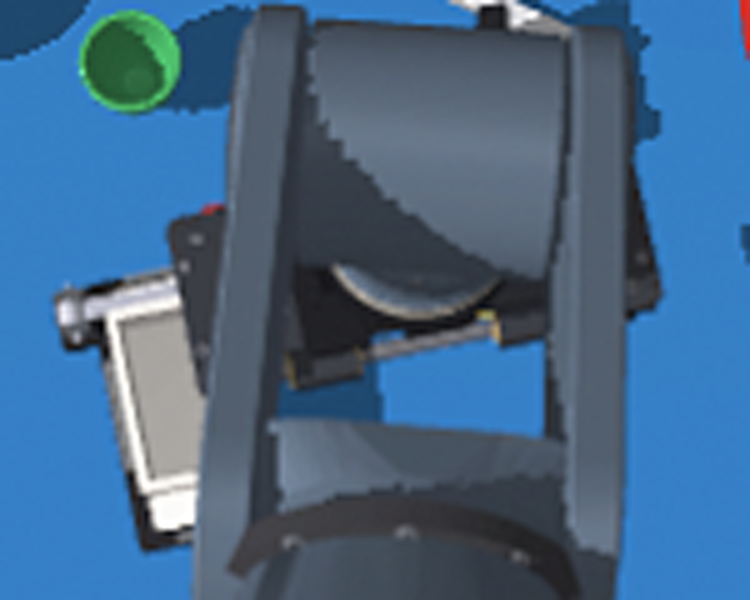

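View pics/w9b.png

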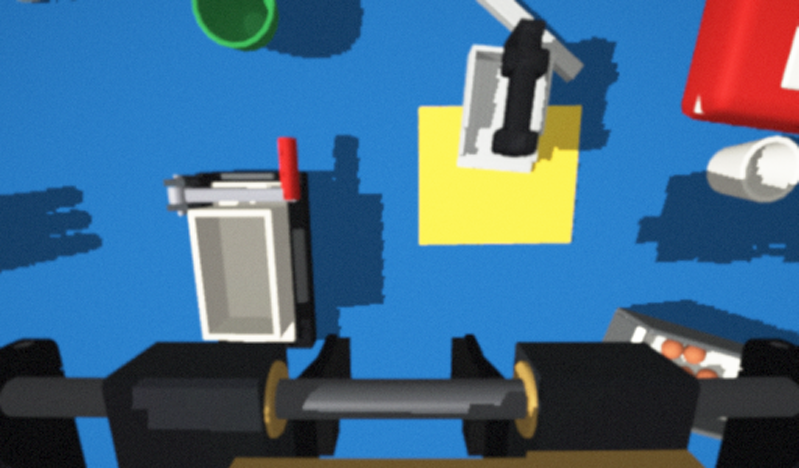

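The lever is shut over the ear, at (235,193) in the wrist view. The scoop has moved to (510,100) in that view, with its back beside stick_b. I'll triangulate it and move the camera closer.

```bash
python3 - <<'E'
from h import *
d=load("w9"); s=load("s9")
c=lambda x,y:np.array([x/1.56-.3,y/1.56-.3]); cs=lambda x,y:np.array([220+x/5-.4,150+y/5-.4])
print("bar", tri([(d,c(519,98)),(s,cs(447,452))]))
print("collars top z.07",atz(d,[c(525,65),c(515,140)],.071).round(4))
# mat corners
print("mat",atz(d,[c(418,105),c(582,106),c(572,243),c(419,244)],.002).round(4).tolist())
print("pan z.024 front L/R", atz(d,[c(458,165),c(533,171)],[.0,.0]).round(4).tolist())
E
```

```text
bar (array([ 0.72209255, -0.00205679,  0.06674187]), [0.0005017787167952162, 0.0005017787167951848])
collars top z.07 [[ 0.7414  0.      0.071 ]
 [ 0.6962 -0.0046  0.071 ]]
mat [[0.7158, 0.0616, 0.002], [0.7392, -0.0672, 0.002], [0.6315, -0.0897, 0.002], [0.6068, 0.0397, 0.002]]
pan z.024 front L/R [[0.6767, 0.0204, 0.0], [0.6834, -0.0418, 0.0]]
```

{"fn": "send_rows", "kwargs": {
  "moves": [0,0,-1.7,1.8,-2,0.7,1,0,0,-1.7,1.8,-2,0.7,1,0,0,-1.7,1.8,-2,0.7,1,0,0,0,0,0,0,1,0,0,0,0,0,0,1]
}}

```text
time_s: 19.55
position: [0.6436, -0.0072, 0.2291]
tcp_rot: [[0.996, 0.093, -0.003], [0.093, -0.996, 0.001], [-0.003, -0.001, -1.0]]
force: [-0.2, 1.3, 0.8]
opening: 0.984
```

```bash
python3 - <<'E'
from h import *
cap("wrist","w10"); s=read_state(); print(s["time_s"],s["position"],s["force"],s["opening"])
crop("w10",190,40,340,190,"w10c",4)
E
```

```text
19.6 [ 0.64290684 -0.0067052   0.22918308] [0.36674963 0.42193039 0.01358348] 0.9915869632021052
```

View pics/w10c.png

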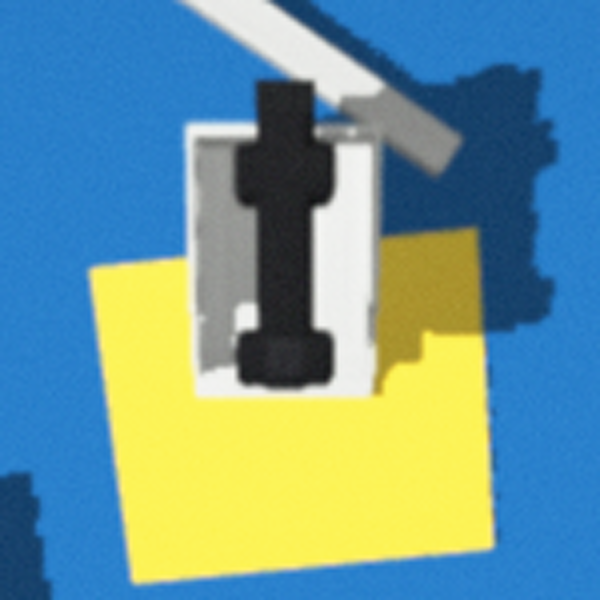

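```bash
python3 - <<'E'
from h import *
d=load("w10"); c=lambda x,y:np.array([190+x/4-.4,40+y/4-.4])
print("waist",atz(d,[c(285,269.5)],.066).round(4),atz(d,[c(285,269.5)],.071).round(4))
L=atz(d,[c(196,397),c(373,397)],.001); print("lip",L.round(4),np.linalg.norm(L[0]-L[1]))
st=read_state();R=st["tcp_rot"]; yaw=np.arctan2(R[1,0],R[0,0]); print(np.degrees(yaw))
lc=L.mean(0); print("origin from lip",lc+.039*np.array([np.cos(yaw),np.sin(yaw),0]))
print("mat now",atz(d,[c(90,268),c(477,227),c(494,549),c(133,584)],.002).round(4).tolist())
print("stick end",atz(d,[c(442,175),c(462,138)],.013).round(4).tolist())
E
```

```text
waist [[ 0.7196 -0.0038  0.066 ]] [[ 0.7196 -0.0037  0.071 ]]
lip [[ 0.6751  0.022   0.001 ]
 [ 0.6808 -0.0391  0.001 ]] 0.06128831885372877
5.360907326938698
origin from lip [ 0.71676235 -0.00490698  0.001     ]
mat now [[0.7147, 0.0606, 0.002], [0.7399, -0.0668, 0.002], [0.6314, -0.0885, 0.002], [0.6063, 0.0395, 0.002]]
stick end [[0.7539, -0.0516, 0.013], [0.7656, -0.0564, 0.013]]
```

{"fn": "send_rows", "kwargs": {
  "moves": [0,0,8.5,0.5,0.02,-0.2,0,0,0,8.5,0.5,0.02,-0.2,0,0,0,8.5,0.5,0.02,-0.2,0,0,0,8.5,0.5,0.02,-0.2,0,0,0,8.5,0.5,0.02,-0.2,0,0,0,8.5,0.5,0.02,-0.2,0,0,0,8.5,0.5,0.02,-0.2,0,0,0,8.5,0.5,0.02,-0.2,0,0,0,8.5,0.5,0.02,-0.2,0,0,0,8.5,0.5,0.02,-0.2,0,0,0,8.5,0.5,0.02,-0.2,0,0,0,8.5,0.5,0.02,-0.2,0,0,0,8.5,0.5,0,-0.2,0,0,0,8.5,0.5,0,-0.2,0,0,0,8.5,0.5,0,-0.2,0,0,0,8.5,0,0,-0.2,0,0,0,8.5,0,0,-0.2,0,0,0,8.5,0,0,-0.2,0,0,0,8.5,0,0,-0.2,0,0,0,8.5,0,0,-0.2,0]
}}

```text
time_s: 21.6
position: [0.7175, -0.0036, 0.1898]
tcp_rot: [[-0.997, 0.074, -0.003], [0.074, 0.997, 0.001], [0.003, 0.001, -1.0]]
force: [0.1, -0.5, -0.4]
opening: 0.5
```

{"fn": "send_rows", "kwargs": {
  "moves": [0,0,8.5,0,0,0,0,0,0,1.5,0,0,0,0,0,0,0,0,0,-3,0,0,0,0,0,0,0,0,0,0,0,0,0,0,0]
}}

```text
time_s: 22.1
position: [0.7178, -0.0047, 0.1601]
tcp_rot: [[-0.996, -0.092, -0.003], [-0.092, 0.996, 0.001], [0.003, 0.001, -1.0]]
force: [0.2, 0.6, -0.2]
opening: 0.503
```

```bash
python3 - <<'E'
from h import *
cap("wrist","w11"); cap("scene","s11"); s=read_state(); print(s["time_s"],s["position"],s["force"],s["opening"],s["joint_positions"].round(1))
R=s["tcp_rot"]; print(np.degrees(np.arctan2(R[1,0],R[0,0])),R.round(3).tolist())
crop("s11",220,150,370,290,"s11c",5)
E
```

```text
22.2 [ 0.71938707 -0.00525305  0.1620474 ] [0.29219983 0.31204951 0.26301527] 0.5058943731419662 [  -9.3   41.2   70.2    0.    68.5 -104.6]
-174.7236595537792 [[-0.996, -0.092, 0.001], [-0.092, 0.996, -0.0], [-0.001, -0.0, -1.0]]
```

View pics/w11.png

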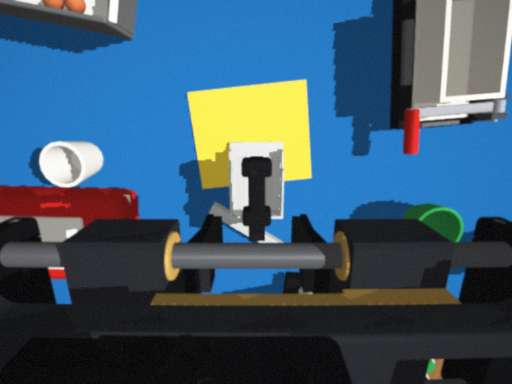

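View pics/s11c.png

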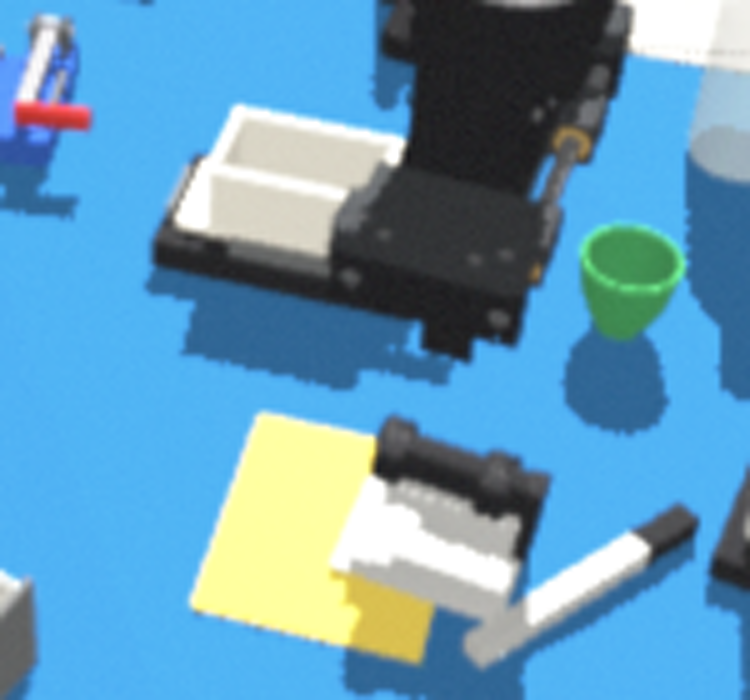

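{"fn": "send_rows", "kwargs": {
  "moves": [0,0,0,-0.1,0.1,-4,0,0,0,0,0,0,-4,0,0,0,0,0,0,-2.5,0,0,0,0,0,0,-1.5,0,0,0,0,0,0,0,0,0,0,0,0,0,0,0]
}}

```text
time_s: 22.8
position: [0.7192, -0.0047, 0.0426]
tcp_rot: [[-0.996, -0.092, 0.003], [-0.092, 0.996, -0.0], [-0.003, -0.001, -1.0]]
force: [0.8, 0.0, 1.3]
opening: 0.499
```

```bash
python3 - <<'E'
from h import *
cap("wrist","w12"); cap("scene","s12"); s=read_state(); print(s["time_s"],s["position"],s["force"],s["opening"])
crop("s12",220,150,370,290,"s12c",5)
im=cv2.imread("pics/w12.png"); cv2.imwrite("pics/w12b.png",cv2.resize(im[:300],None,fx=1.56,fy=1.56,interpolation=cv2.INTER_CUBIC))
E
```

```text
22.9 [ 0.71976371 -0.00477063  0.04355974] [0.19770217 0.44512142 0.45171504] 0.49447111927088205
```

View pics/w12b.png

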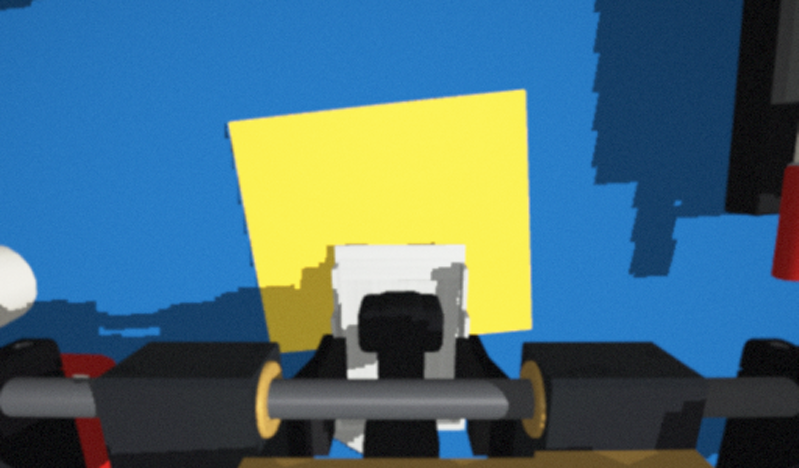

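View pics/s12c.png

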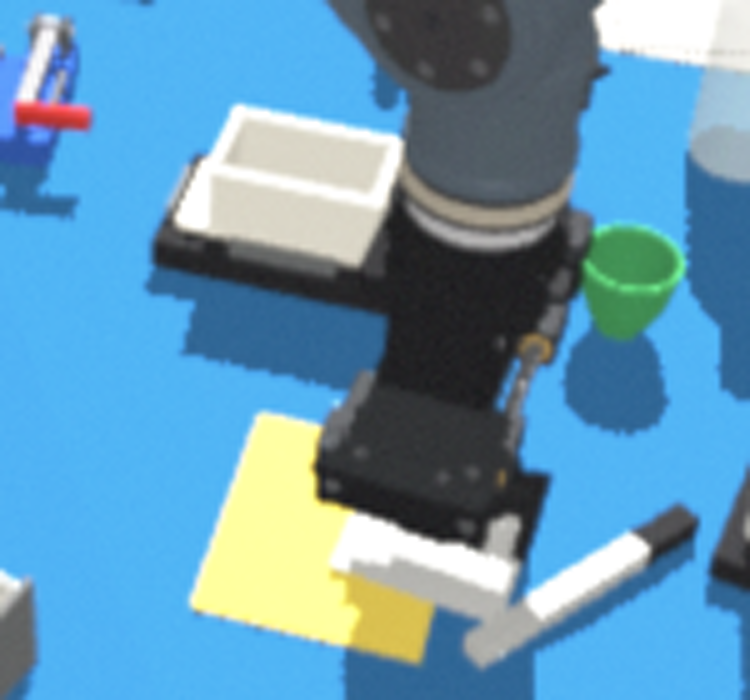

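{"fn": "send_rows", "kwargs": {
  "moves": [0,0,0,-0.1,0,-0.1,-1,0,0,0,0,0,0,-1,0,0,0,0,0,0,-1,0,0,0,0,0,0,-1,0,0,0,0,0,0,-1,0,0,0,0,0,2,-1,0,0,0,0,0,4,-1,0,0,0,0,0,5,-1,0,0,0,0,0,4,-1,0,0,0,0,0,0,-1,0,0,0,0,0,0,-1]
}}

```text
time_s: 24.0
position: [0.7171, -0.0045, 0.1913]
tcp_rot: [[-0.996, -0.092, 0.002], [-0.092, 0.996, -0.0], [-0.002, -0.0, -1.0]]
force: [0.2, -1.1, -2.4]
opening: 0.183
```

```bash
python3 - <<'E'
from h import *
cap("wrist","w13"); cap("scene","s13"); s=read_state(); print(s["time_s"],s["position"],s["force"],s["opening"])
R=s["tcp_rot"]; print(np.degrees(np.arctan2(R[1,0],R[0,0])))
crop("s13",200,100,370,270,"s13c",3.5)
im=cv2.imread("pics/w13.png"); cv2.imwrite("pics/w13b.png",cv2.resize(im[:300],None,fx=1.56,fy=1.56,interpolation=cv2.INTER_CUBIC))
E
```

```text
24.1 [ 0.71527724 -0.00429912  0.1879602 ] [ 0.2925859   0.91334928 -1.14970317] 0.17956051092670225
-174.70689611564688
```

View pics/w13b.png

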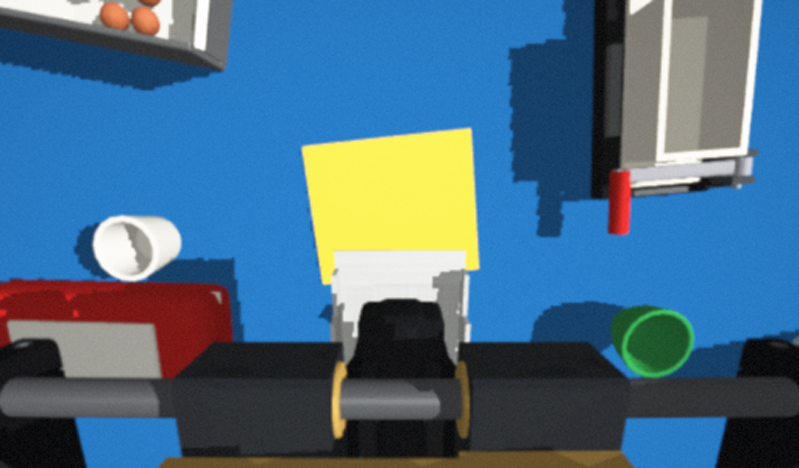

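View pics/s13c.png

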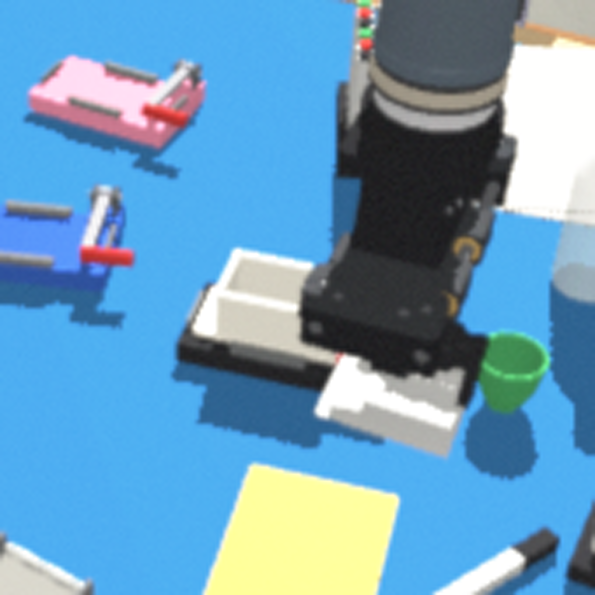

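{"fn": "send_rows", "kwargs": {
  "moves": [0,0,0,0,0,3,-1,0,0,-8.4,-1.55,-2.45,0.3,-1,0,0,-8.4,-1.55,-2.45,0.3,-1,0,0,-8.4,-1.55,-2.45,0.3,-1,0,0,-8.4,-1.55,-2.45,0.3,-1,0,0,-8.4,-1.55,-2.45,0.3,-1,0,0,-8.4,-1.55,-2.45,0.3,-1,0,0,-8.4,-1.55,-2.45,0.3,-1,0,0,-8.4,-1.55,-2.45,0.3,-1,0,0,-8.4,-1.55,-2.45,0.3,-1,0,0,-8.4,-1.55,-2.45,0.3,-1,0,0,-8.4,-1.55,-2.45,0,-1,0,0,-7.5,-1.55,-2.45,0,-1,0,0,0,0,0,0,-1,0,0,0,0,0,0,-1]
}}

```text
time_s: 25.6
position: [0.5299, -0.2982, 0.248]
tcp_rot: [[0.081, 0.997, -0.003], [0.997, -0.081, 0.003], [0.003, -0.003, -1.0]]
force: [0.0, -0.0, -0.9]
opening: 0.177
```

```bash
python3 - <<'E'
from h import *
cap("wrist","w14"); s=read_state(); print(s["time_s"],s["position"],s["force"],s["opening"],s["joint_positions"].round(1))
R=s["tcp_rot"]; print(np.degrees(np.arctan2(R[1,0],R[0,0])),R.round(3).tolist())
im=cv2.imread("pics/w14.png"); cv2.imwrite("pics/w14b.png",cv2.resize(im[:300],None,fx=1.56,fy=1.56,interpolation=cv2.INTER_CUBIC))
d=load("w14"); 
for X in [(.039,.03,.041),(.039,-.03,.041)]: print(proj(d,s["position"]+R@np.array(X))*1.56)
E
```

```text
25.65 [ 0.5303759  -0.29760832  0.24840598] [-0.84413394 -0.3669422  -1.04431815] 0.1734695878305048 [-39.8  27.4  82.8   0.   70.  -35.3]
85.4322876628878 [[0.08, 0.997, -0.002], [0.997, -0.08, 0.003], [0.003, -0.003, -1.0]]
[[465.64281812 247.57422653]]
[[337.90516806 247.65952531]]
```

View pics/w14b.png

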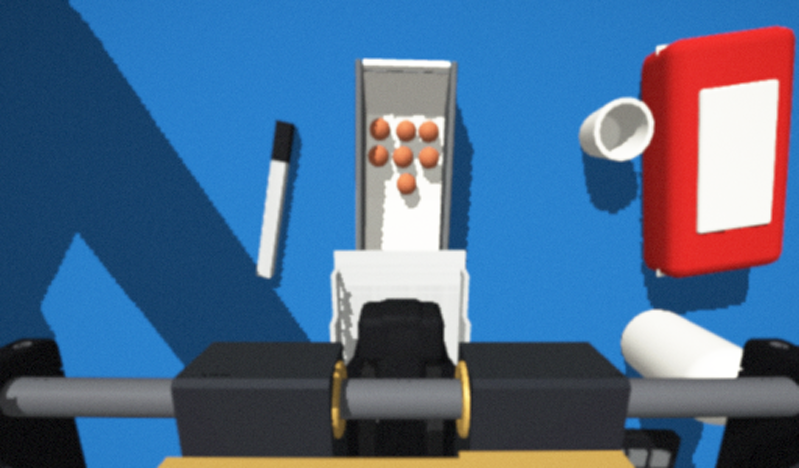

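```bash
python3 - <<'E'
from h import *
crop("w14",200,140,312,240,"w14c",7)
crop("w14",215,30,305,170,"w14d",4.2)
E
```

```text
(no output)
```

View pics/w14c.png

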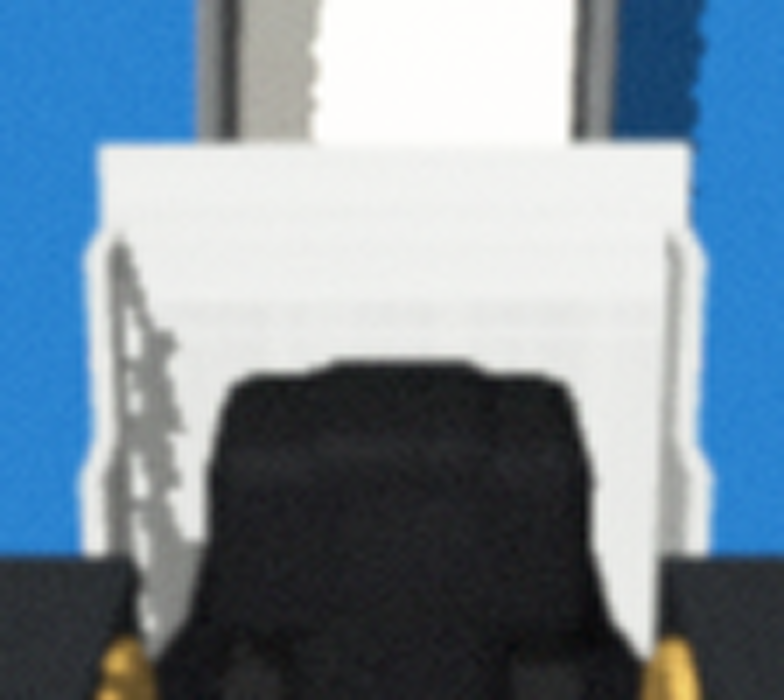

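View pics/w14d.png

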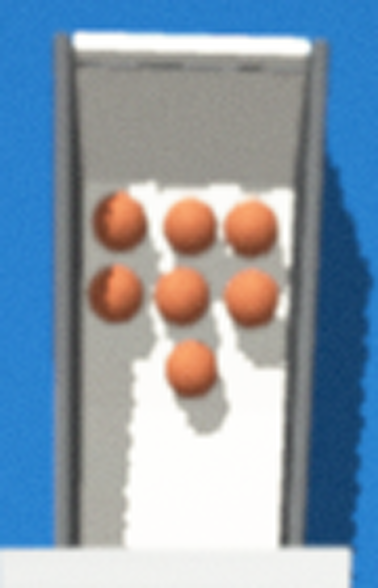

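```bash
python3 - <<'E'
from h import *
d=load("w14"); c=lambda x,y:np.array([215+x/4.2-.4,30+y/4.2-.4])
u=np.array([.0826,.9966]);n=np.array([-.9966,.0826])
def show(lbl,P):
    q=P[:,:2]-[.535,-.238]; print(lbl,(P.round(4)).tolist(),"u",(q@u).round(4),"n",(q@n).round(4))
show("rampbot",atz(d,[c(90,183),c(285,183)],.0164))
show("ramptop",atz(d,[c(80,57),c(305,57)],.046))
show("whiteedge far/near",atz(d,[c(190,34),c(190,52)],.046))
show("wall outer L",atz(d,[c(55,60),c(55,540)],.058)); show("wall outer R",atz(d,[c(327,60),c(308,540)],.058))
show("wall topinner L",atz(d,[c(72,100),c(72,540)],.058)); show("topinner R",atz(d,[c(306,100),c(291,540)],.058))
show("floor L/R",atz(d,[c(86,250),c(80,540),c(291,250),c(281,540)],[.0164,.018,.0164,.018]))
B=[(119,221),(190,226),(251,228),(115,293),(182,296),(251,298),(191,368)]
show("beads",atz(d,[c(*b) for b in B],.0254))
t=load("top0"); c2=lambda x,y:np.array([330+x/5-.4,90+y/5-.4])
show("top outer",atz(t,[c2(70,360),c2(60,497),c2(512,385),c2(504,527)],[.052]*4))
show("top floor?",atz(t,[c2(133,372),c2(488,397),c2(478,503)],[.0164,.0268,.0268]))
E
```

```text
rampbot [[0.5115, -0.1738, 0.0164], [0.5727, -0.1788, 0.0164]] u [0.062  0.0621] n [ 0.0287 -0.0327]
ramptop [[0.5138, -0.1439, 0.046], [0.5776, -0.1491, 0.046]] u [0.092  0.0921] n [ 0.0289 -0.0351]
whiteedge far/near [[0.5455, -0.1405, 0.046], [0.5451, -0.1452, 0.046]] u [0.098  0.0933] n [-0.0024 -0.0024]
wall outer L [[0.5076, -0.1468, 0.058], [0.4935, -0.2794, 0.058]] u [ 0.0887 -0.0446] n [0.0348 0.0379]
wall outer R [[0.5822, -0.1528, 0.058], [0.5699, -0.2855, 0.058]] u [ 0.0888 -0.0444] n [-0.04   -0.0387]
wall topinner L [[0.5113, -0.1573, 0.058], [0.4987, -0.2798, 0.058]] u [ 0.0784 -0.0446] n [0.0303 0.0328]
topinner R [[0.5759, -0.1626, 0.058], [0.5648, -0.2851, 0.058]] u [ 0.0785 -0.0445] n [-0.0345 -0.0336]
floor L/R [[0.5083, -0.1937, 0.0164], [0.4971, -0.2862, 0.018], [0.5734, -0.199, 0.0164], [0.5647, -0.2916, 0.018]] u [ 0.0419 -0.0511  0.0421 -0.0509] n [ 0.0303  0.0338 -0.0351 -0.034 ]
beads [[0.52, -0.1868, 0.0254], [0.5418, -0.19, 0.0254], [0.5606, -0.1921, 0.0254], [0.5167, -0.208, 0.0254], [0.5376, -0.2106, 0.0254], [0.5592, -0.2129, 0.0254], [0.5387, -0.2328, 0.0254]] u [0.0498 0.0484 0.0478 0.0284 0.0275 0.027  0.0055] n [ 0.0192 -0.0028 -0.0217  0.0207 -0.0004 -0.0221 -0.0033]
top outer [[0.5804, -0.1404, 0.052], [0.5085, -0.1324, 0.052], [0.5615, -0.3743, 0.052], [0.4867, -0.366, 0.052]] u [ 0.101   0.1031 -0.1336 -0.1316] n [-0.0372  0.0351 -0.0376  0.0375]
top floor? [[0.5774, -0.1814, 0.0164], [0.558, -0.3711, 0.0268], [0.501, -0.3626, 0.0268]] u [ 0.0599 -0.1307 -0.127 ] n [-0.0375 -0.0339  0.0236]
```

{"fn": "send_rows", "kwargs": {
  "moves": [-1,0.1,-0.2,0.05,0.3,-3,-1,-1,0.1,-0.2,0.05,0.3,-3,-1,-1,0.1,-0.2,0.05,0.3,-3,-1,-1,0.1,-0.1,0,0.3,-2.8,-1,-1,0.05,0,0,0,0,-1,0,0,0,0,0,0,-1]
}}

```text
time_s: 26.25
position: [0.5327, -0.2849, 0.1317]
tcp_rot: [[0.089, 0.996, -0.01], [0.992, -0.09, -0.086], [-0.087, -0.002, -0.996]]
force: [-0.3, -0.6, -0.6]
opening: 0.182
```

```bash
cat >> h.py <<'E'
TO=np.array([.5350,-.2460]); TU=np.array([.0924,.9957]); TN=np.array([-.9957,.0924])
def tr(P):
    P=np.atleast_2d(P); q=P[:,:2]-TO; return np.c_[q@TU,q@TN,P[:,2]]
def sstate():
    s=read_state(); R=s["tcp_rot"]; p=s["position"]
    pitch=np.degrees(np.arcsin(-R[2,0])); yaw=np.degrees(np.arctan2(R[1,0],R[0,0])); roll=np.degrees(np.arcsin(R[2,1]))
    lip=p+R@np.array([.040,-.000,.041]); back=p+R@np.array([-.044,0,.041])
    print("t",round(s["time_s"],2),"tcp",p.round(4),"tcp_tr",tr(p).round(4),"lipdown",pitch.round(2),"yaw",yaw.round(2),"roll",roll.round(2),"\n lip_tr",tr(lip).round(4),"back_tr",tr(back).round(4),"F",s["force"].round(1),"M",s["moment"].round(2),"open",round(s["opening"],3))
    return s
E
python3 - <<'E'
from h import *
sstate(); cap("wrist","w15"); cap("scene","s15"); im=cv2.imread("pics/w15.png"); cv2.imwrite("pics/w15b.png",cv2.resize(im[:300],None,fx=1.56,fy=1.56,interpolation=cv2.INTER_CUBIC))
crop("s15",100,200,300,360,"s15c",4)
E
```

```text
t 26.25 tcp [ 0.5327 -0.2849  0.1317] tcp_tr [[-0.039  -0.0013  0.1317]] lipdown 4.97 yaw 84.86 roll -0.11 
 lip_tr [[-0.0027 -0.0011  0.0874]] back_tr [[-0.0863 -0.0013  0.0946]] F [-0.3 -0.6 -0.6] M [ 0.07 -0.14  0.03] open 0.182
```

View pics/w15b.png

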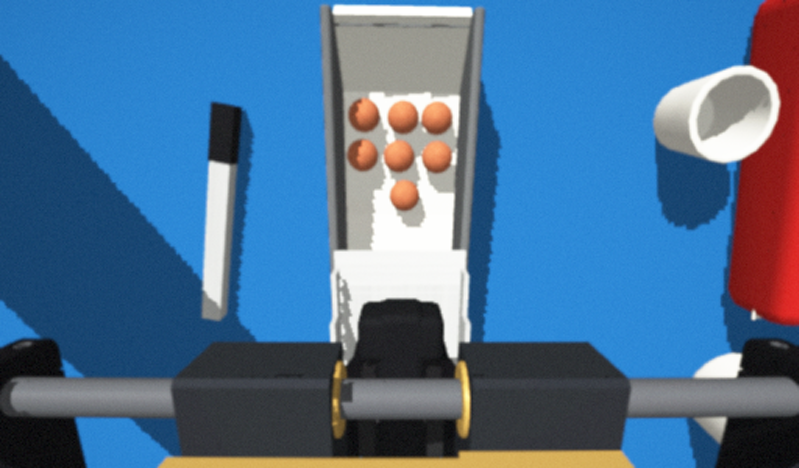

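View pics/s15c.png

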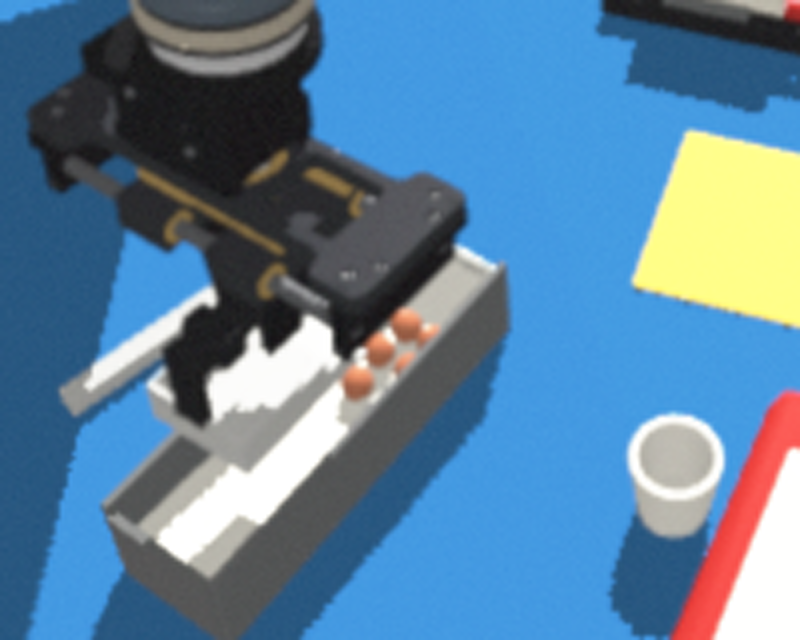

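```bash
python3 - <<'E'
from h import *
crop("w15",200,70,315,190,"w15c",5)
E
```

```text
(no output)
```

View pics/w15c.png

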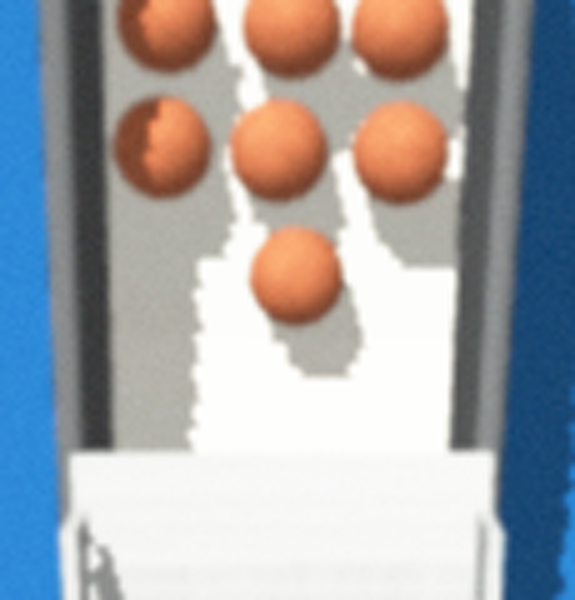

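```bash
python3 - <<'E'
from h import *
d=load("w15"); c=lambda x,y:np.array([200+x/5-.4,70+y/5-.4])
f=lambda pts,z:tr(atz(d,[c(*p) for p in pts],z)).round(4).tolist()
print("wall top inner L,R near; far",f([(80,440),(478,440),(68,10),(497,10)],.058))
print("floor L,R near; far",f([(112,440),(448,440),(103,10),(470,10)],.0164))
print("lip",f([(70,453),(495,453)],.0874), f([(70,453),(495,453)],.094))
print("beads",f([(295,275),(162,148),(279,148),(400,152)],.0254))
E
```

```text
wall top inner L,R near; far [[-0.0098, 0.0337, 0.058], [-0.0096, -0.0333, 0.058], [0.0575, 0.0324, 0.058], [0.0576, -0.0329, 0.058]]
floor L,R near; far [[-0.0204, 0.0337, 0.0164], [-0.0201, -0.0332, 0.0164], [0.0591, 0.0322, 0.0164], [0.0593, -0.0338, 0.0164]]
lip [[-0.0043, 0.0308, 0.0874], [-0.0041, -0.0318, 0.0874]] [[-0.0025, 0.0297, 0.094], [-0.0023, -0.0307, 0.094]]
beads [[0.0133, -0.0025, 0.0254], [0.0357, 0.0215, 0.0254], [0.0358, 0.0005, 0.0254], [0.0352, -0.0212, 0.0254]]
```

{"fn": "send_rows", "kwargs": {
  "moves": [0,0,-0.4,-0.08,0,-2.5,-1,0,0,0,0,0,-2.2,-1,0,0,0,0,0,-1.3,-1,0,0,0,0,0,0,-1,0,0,0,0,0,0,-1]
}}

```text
time_s: 26.85
position: [0.5324, -0.2872, 0.0731]
tcp_rot: [[0.099, 0.995, -0.007], [0.991, -0.1, -0.088], [-0.088, 0.001, -0.996]]
force: [0.0, -0.4, -1.0]
opening: 0.179
```

```bash
python3 - <<'E'
from h import *
sstate(); cap("wrist","w16"); cap("scene","s16"); im=cv2.imread("pics/w16.png"); cv2.imwrite("pics/w16b.png",cv2.resize(im[:300],None,fx=1.56,fy=1.56,interpolation=cv2.INTER_CUBIC))
crop("s16",100,230,260,360,"s16c",5)
E
```

```text
t 26.85 tcp [ 0.5324 -0.2872  0.0731] tcp_tr [[-0.0413 -0.0012  0.0731]] lipdown 5.07 yaw 84.28 roll 0.08 
 lip_tr [[-0.0051 -0.0015  0.0288]] back_tr [[-0.0887 -0.0009  0.0362]] F [ 0.  -0.4 -1. ] M [ 0.02 -0.09  0.01] open 0.179
```

View pics/w16b.png

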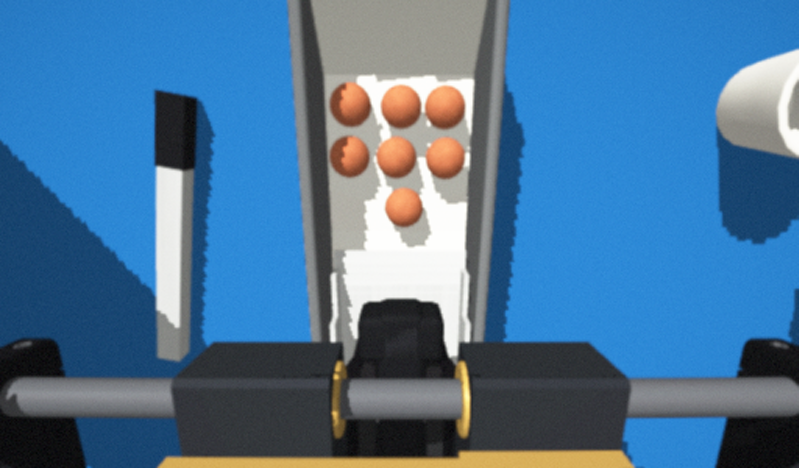

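View pics/s16c.png

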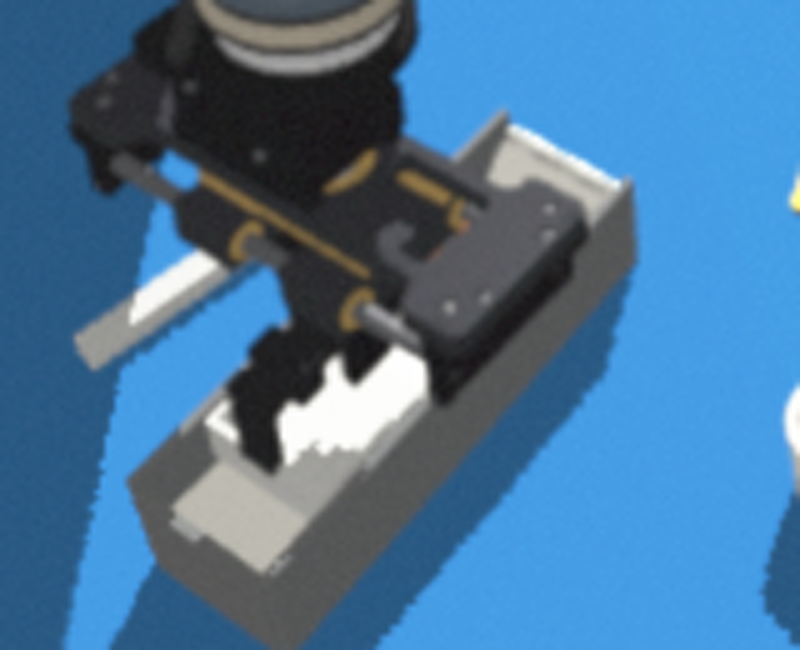

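{"fn": "send_rows", "kwargs": {
  "moves": [0,0,0,0,0.05,-0.4,-1,0,0,0,0,0,-0.3,-1,0,0,0,0,0,0,-1]
}}

```text
time_s: 27.25
position: [0.5314, -0.2858, 0.0649]
tcp_rot: [[0.099, 0.995, -0.009], [0.991, -0.099, -0.087], [-0.087, -0.001, -0.996]]
force: [-0.2, 0.7, -1.2]
opening: 0.179
```

{"fn": "send_rows", "kwargs": {
  "moves": [0,0,0,0,0,-0.2,-1,0,0,0,0,0,-0.2,-1,0,0,0,0,0,0,-1]
}}

```text
time_s: 27.55
position: [0.5314, -0.2859, 0.0608]
tcp_rot: [[0.099, 0.995, -0.009], [0.991, -0.099, -0.087], [-0.087, -0.001, -0.996]]
force: [-0.6, 0.9, -0.7]
opening: 0.18
```

{"fn": "send_rows", "kwargs": {
  "moves": [0,0,0,0,0,-0.15,-1,0,0,0,0,0,0,-1]
}}

```text
time_s: 27.75
position: [0.5318, -0.286, 0.0599]
tcp_rot: [[0.099, 0.995, -0.009], [0.991, -0.099, -0.087], [-0.088, 0.0, -0.996]]
force: [-0.0, 1.1, 1.5]
opening: 0.181
```

```bash
python3 - <<'E'
from h import *
sstate(); cap("wrist","w17"); crop("w17",190,70,325,210,"w17c",4.2)
E
```

```text
t 27.75 tcp [ 0.5318 -0.286   0.0599] tcp_tr [[-0.0401 -0.0005  0.0599]] lipdown 5.03 yaw 84.3 roll 0.01 
 lip_tr [[-0.0039 -0.0007  0.0155]] back_tr [[-0.0875 -0.0002  0.0229]] F [-0.   1.1  1.5] M [ 0.1   0.05 -0.01] open 0.181
```

View pics/w17c.png

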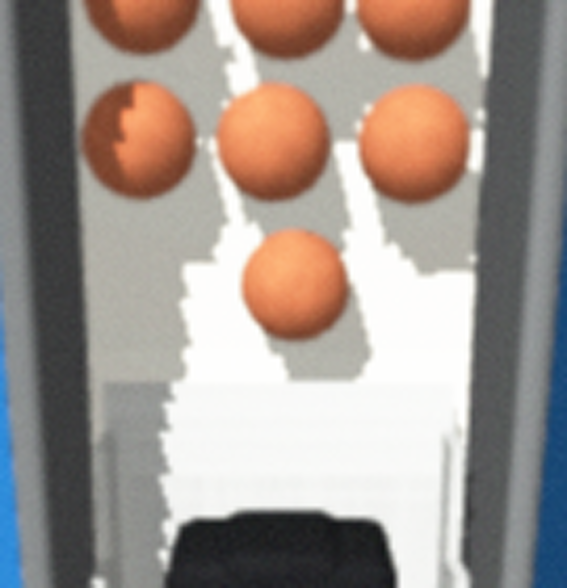

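{"fn": "send_rows", "kwargs": {
  "moves": [0.27,-0.02,0,0.046,0.478,-0.019,-1,0.27,-0.02,0,0.046,0.478,-0.019,-1,0.27,-0.02,0,0.046,0.478,-0.019,-1,0.27,-0.02,0,0.046,0.478,-0.019,-1,0.27,-0.02,0,0.046,0.478,-0.019,-1,0.27,-0.02,0,0.046,0.478,-0.019,-1,0.27,-0.02,0,0.046,0.478,-0.019,-1,0.27,-0.02,0,0.046,0.478,-0.019,-1,0,0,0,0,0,0,-1]
}}

```text
time_s: 28.7
position: [0.5353, -0.2469, 0.0581]
tcp_rot: [[0.099, 0.995, -0.006], [0.994, -0.099, -0.049], [-0.049, -0.001, -0.999]]
force: [0.0, 1.0, 2.1]
opening: 0.177
```

```bash
python3 - <<'E'
from h import *
sstate(); cap("wrist","w18"); crop("w18",190,40,325,210,"w18c",3.5)
E
```

```text
t 28.7 tcp [ 0.5353 -0.2469  0.0581] tcp_tr [[-0.0009 -0.0004  0.0581]] lipdown 2.81 yaw 84.31 roll -0.08 
 lip_tr [[ 0.037  -0.0005  0.0152]] back_tr [[-0.0469  0.      0.0193]] F [0.  1.  2.1] M [ 0.09 -0.16 -0.03] open 0.177
```

View pics/w18c.png

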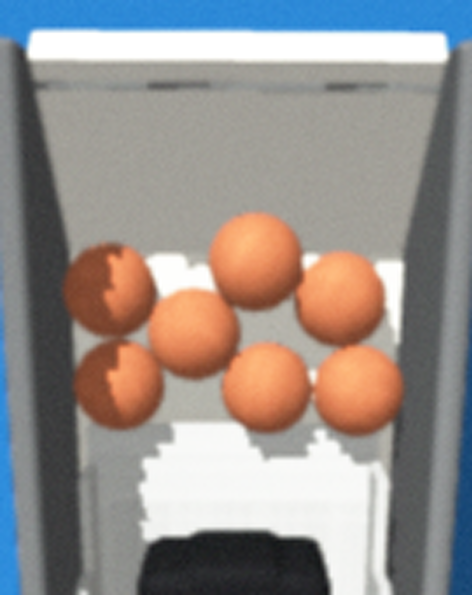

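{"fn": "send_rows", "kwargs": {
  "moves": [0.27,-0.02,0,0.046,0.478,-0.015,-1,0.27,-0.02,0,0.046,0.478,-0.015,-1,0.27,-0.02,0,0.046,0.478,-0.015,-1,0.27,-0.02,0,0.046,0.478,-0.015,-1,0.2,-0.02,0,0.046,0.478,-0.01,-1,0,0,0,0,0,0,-1]
}}

```text
time_s: 29.35
position: [0.5377, -0.2231, 0.0573]
tcp_rot: [[0.099, 0.995, -0.004], [0.995, -0.099, -0.026], [-0.027, -0.002, -1.0]]
force: [0.3, -0.5, -0.4]
opening: 0.177
```

```bash
python3 - <<'E'
from h import *
sstate(); cap("wrist","w19"); crop("w19",190,40,325,210,"w19c",3.5)
E
```

```text
t 29.35 tcp [ 0.5377 -0.2231  0.0573] tcp_tr [[ 0.023  -0.0005  0.0573]] lipdown 1.53 yaw 84.31 roll -0.1 
 lip_tr [[ 0.0619 -0.0007  0.0153]] back_tr [[-0.0221 -0.0002  0.0175]] F [ 0.3 -0.5 -0.4] M [-0.09 -0.21 -0.06] open 0.177
```

View pics/w19c.png

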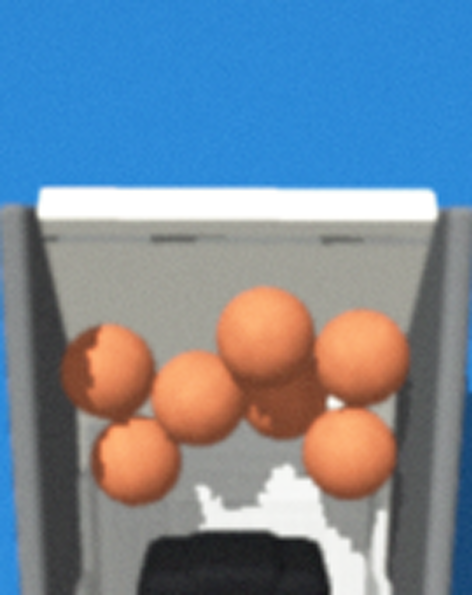

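{"fn": "send_rows", "kwargs": {
  "moves": [0,0,0,0.02,0.2,0,-1,0,0,0,0.02,0.2,0,-1,2,-0.2,0,0.016,0.16,0.17,-1,2,-0.2,0,0.016,0.16,0.17,-1,2,-0.2,0,0.016,0.16,0.17,-1,2,-0.2,0,0.016,0.16,0.17,-1,0,0,0,0,0,0,-1]
}}

```text
time_s: 30.1
position: [0.5383, -0.2139, 0.0641]
tcp_rot: [[0.1, 0.995, 0.009], [0.989, -0.1, 0.113], [0.113, -0.002, -0.994]]
force: [0.8, -0.9, -0.9]
opening: 0.183
```

```bash
python3 - <<'E'
from h import *
sstate(); cap("wrist","w20"); crop("w20",190,40,325,210,"w20c",3.5)
E
```

```text
t 30.1 tcp [ 0.5383 -0.2139  0.0641] tcp_tr [[ 0.0323 -0.0003  0.0641]] lipdown -6.5 yaw 84.23 roll -0.12 
 lip_tr [[ 0.0766 -0.0006  0.0279]] back_tr [[-0.0068  0.0001  0.0184]] F [ 0.8 -0.9 -0.9] M [-0.14 -0.13  0.02] open 0.183
```

View pics/w20c.png

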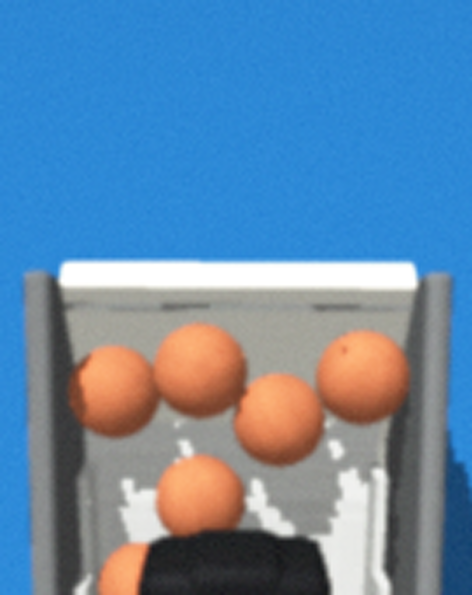

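{"fn": "send_rows", "kwargs": {
  "moves": [0,0,0,0.03,0.3,0,-1,2,-0.2,0,0.018,0.18,0.17,-1,2,-0.2,0,0.018,0.18,0.17,-1,2,-0.2,0,0.018,0.18,0.17,-1,2,-0.2,0,0.018,0.18,0.17,-1,0,0,0,0,0,0,-1,0,0,0,0,0,0,-1]
}}

```text
time_s: 30.85
position: [0.5395, -0.2032, 0.0709]
tcp_rot: [[0.096, 0.995, 0.023], [0.963, -0.099, 0.249], [0.25, -0.002, -0.968]]
force: [0.2, -0.2, -2.1]
opening: 0.178
```

```bash
python3 - <<'E'
from h import *
sstate(); cap("wrist","w21"); crop("w21",190,40,325,210,"w21c",3.5)
E
```

```text
t 30.85 tcp [ 0.5395 -0.2032  0.0709] tcp_tr [[ 0.043  -0.0005  0.0709]] lipdown -14.48 yaw 84.29 roll -0.11 
 lip_tr [[ 0.092  -0.0008  0.0412]] back_tr [[ 0.0107 -0.0002  0.0202]] F [ 0.2 -0.2 -2.1] M [-0.32 -0.06 -0.01] open 0.178
```

View pics/w21c.png

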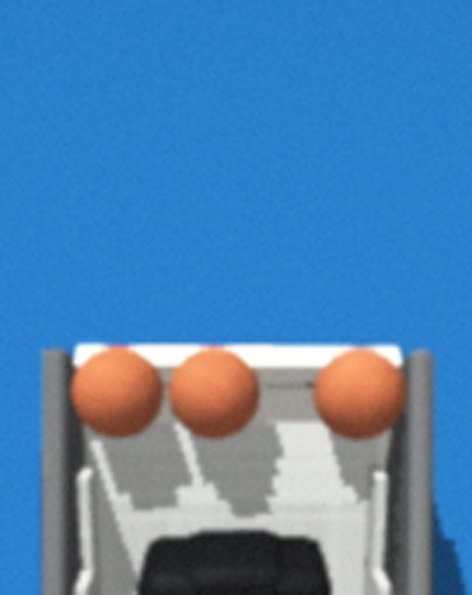

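Four beads are already in the pan. Three sit in the gap between the lip and the ramp. I'll close that gap slowly.

{"fn": "send_rows", "kwargs": {
  "moves": [0,0,0,0.01,0.1,0,-1,0,0,0,0.01,0.1,0,-1,0,0,0,0.01,0.1,0,-1,0,0,0,0,0,0,-1]
}}

```text
time_s: 31.3
position: [0.5399, -0.1999, 0.0711]
tcp_rot: [[0.096, 0.995, 0.023], [0.963, -0.099, 0.25], [0.251, -0.002, -0.968]]
force: [-0.8, -0.1, -1.1]
opening: 0.181
```

```bash
python3 - <<'E'
from h import *
sstate(); cap("wrist","w22"); crop("w22",190,40,325,210,"w22c",3.5); cap("scene","s22"); crop("s22",130,230,270,350,"s22c",5)
E
```

```text
t 31.3 tcp [ 0.5399 -0.1999  0.0711] tcp_tr [[ 0.0464 -0.0006  0.0711]] lipdown -14.52 yaw 84.31 roll -0.1 
 lip_tr [[ 0.0954 -0.0009  0.0414]] back_tr [[ 0.0141 -0.0003  0.0203]] F [-0.8 -0.1 -1.1] M [-0.26 -0.08 -0.  ] open 0.181
```

View pics/w22c.png

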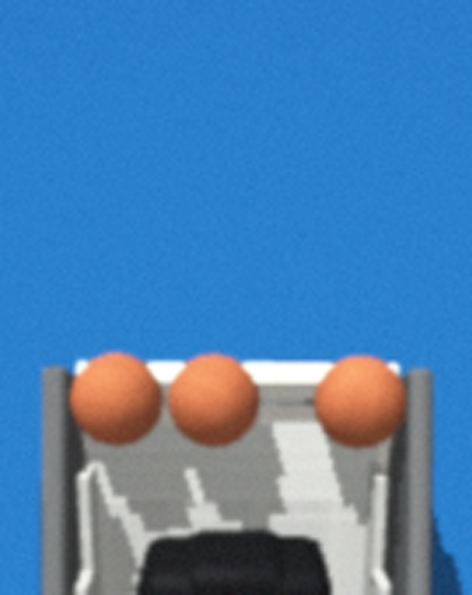

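View pics/s22c.png

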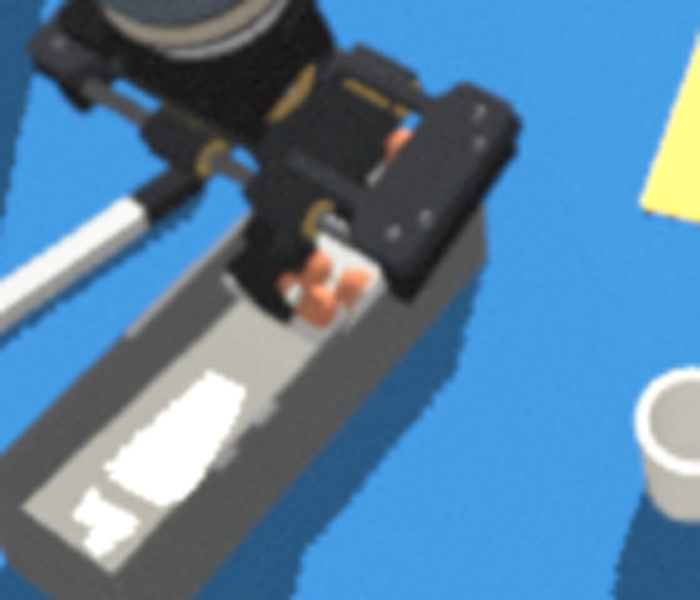

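The balls are climbing with the lip, so the gap is larger than I estimated. I'll back down the ramp and close it lower.

{"fn": "send_rows", "kwargs": {
  "moves": [-2,0.2,0,-0.018,-0.18,-0.17,-1,-2,0.2,0,-0.018,-0.18,-0.17,-1,-2,0.2,0,-0.018,-0.18,-0.17,-1,-2,0.2,0,-0.016,-0.16,-0.17,-1,-2,0.2,0,-0.016,-0.16,-0.17,-1,0,0,0,0,0,0,-1,0,0,0,0.01,0.1,0,-1,0,0,0,0.01,0.1,0,-1,0,0,0,0.01,0.1,0,-1,0,0,0,0,0,0,-1]
}}

```text
time_s: 32.4
position: [0.5395, -0.2061, 0.0626]
tcp_rot: [[0.099, 0.995, 0.006], [0.992, -0.1, 0.077], [0.078, -0.001, -0.997]]
force: [-0.1, 0.0, -1.6]
opening: 0.18
```

```bash
python3 - <<'E'
from h import *
sstate(); cap("wrist","w23"); crop("w23",190,40,325,210,"w23c",3.5)
E
```

```text
t 32.4 tcp [ 0.5395 -0.2061  0.0626] tcp_tr [[ 0.0402 -0.0007  0.0626]] lipdown -4.46 yaw 84.28 roll -0.08 
 lip_tr [[ 0.0832 -0.001   0.0248]] back_tr [[-0.0005 -0.0004  0.0183]] F [-0.1  0.  -1.6] M [-0.16 -0.12 -0.07] open 0.18
```

View pics/w23c.png

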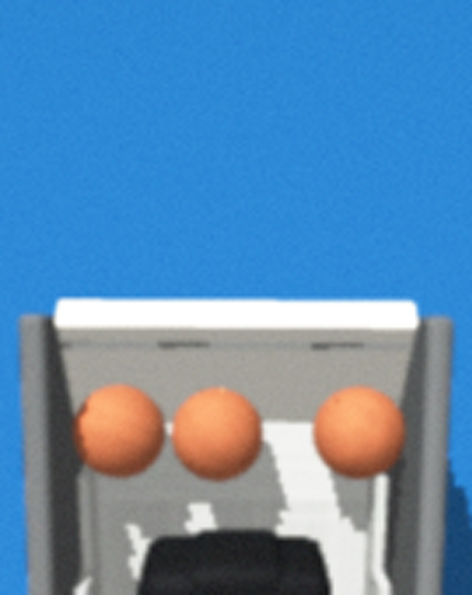

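{"fn": "send_rows", "kwargs": {
  "moves": [0,0,0,0.01,0.1,0,-1,0,0,0,0.01,0.1,0,-1,0,0,0,0.01,0.1,0,-1,0,0,0,0,0,0,-1]
}}

```text
time_s: 32.85
position: [0.5402, -0.2041, 0.063]
tcp_rot: [[0.099, 0.995, 0.007], [0.992, -0.099, 0.075], [0.076, -0.0, -0.997]]
force: [-1.7, -3.8, -0.2]
opening: 0.179
```

```bash
python3 - <<'E'
from h import *
sstate(); cap("wrist","w24"); crop("w24",190,40,325,210,"w24c",3.5)
E
```

```text
t 32.85 tcp [ 0.5402 -0.2041  0.063 ] tcp_tr [[ 0.0422 -0.0013  0.063 ]] lipdown -4.34 yaw 84.32 roll -0.0 
 lip_tr [[ 0.0852 -0.0016  0.0251]] back_tr [[ 0.0015 -0.0011  0.0188]] F [-1.7 -3.8 -0.2] M [-0.93  0.03 -0.06] open 0.179
```

View pics/w24c.png

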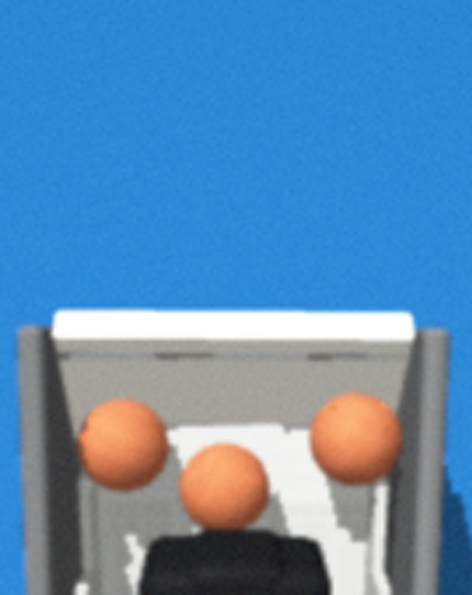

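Lip contact with the ramp is confirmed, and the middle ball rolled in. The two side balls are caught on the pan's side-wall tips. I'll shift the scoop right by about 2.5 mm and tilt to free the right ball.

{"fn": "send_rows", "kwargs": {
  "moves": [0,0,0,0.13,-0.01,0,-1,0,0,0,0.12,0,0,-1,1.5,-0.15,0,0.01,0.12,0.13,-1,1.5,-0.15,0,0.01,0.12,0.13,-1,1.5,-0.15,0,0.01,0.12,0.13,-1,0,0,0,0,0,0,-1]
}}

```text
time_s: 33.5
position: [0.5426, -0.1997, 0.0666]
tcp_rot: [[0.1, 0.995, 0.015], [0.982, -0.101, 0.157], [0.158, -0.001, -0.988]]
force: [-0.5, -2.6, 3.0]
opening: 0.178
```

```bash
python3 - <<'E'
from h import *
sstate(); cap("wrist","w25"); crop("w25",190,40,325,210,"w25c",3.5)
E
```

```text
t 33.5 tcp [ 0.5426 -0.1997  0.0666] tcp_tr [[ 0.0468 -0.0033  0.0666]] lipdown -9.06 yaw 84.21 roll -0.08 
 lip_tr [[ 0.0928 -0.0036  0.0325]] back_tr [[ 0.0098 -0.0029  0.0192]] F [-0.5 -2.6  3. ] M [-0.48 -0.1  -0.03] open 0.178
```

View pics/w25c.png

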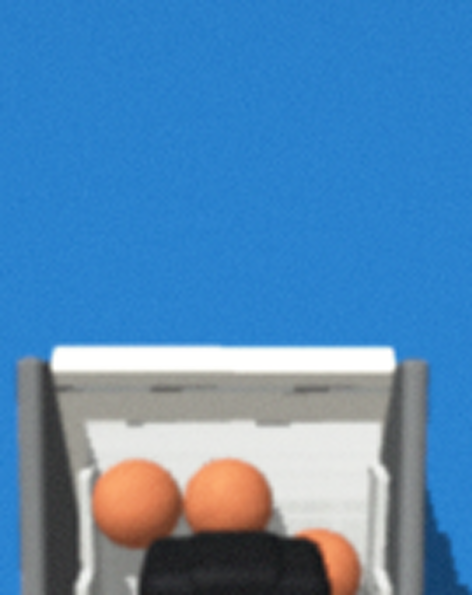

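{"fn": "send_rows", "kwargs": {
  "moves": [1.5,-0.15,0,-0.1,-0.05,0.5,-1,1.5,-0.15,0,-0.1,-0.05,0.5,-1,1.5,-0.15,0,0,-0.1,0.8,-1,1.5,-0.15,0,0,-0.1,1,-1,0,0,0,0,0,2,-1,0,0,0,0,0,2,-1,0,0,0,0,0,2,-1,0,0,0,0,0,2,-1,0,0,0,0,0,1,-1,0,0,0,0,0,0,-1,0,0,0,0,0,0,-1]
}}

```text
time_s: 34.65
position: [0.5399, -0.2019, 0.1838]
tcp_rot: [[0.096, 0.995, 0.023], [0.961, -0.099, 0.259], [0.26, -0.003, -0.966]]
force: [-0.1, 0.3, -1.6]
opening: 0.182
```

```bash
python3 - <<'E'
from h import *
sstate(); cap("wrist","w26"); crop("w26",180,100,335,230,"w26c",4.5); cap("scene","s26"); crop("s26",120,200,290,350,"s26c",4.5); cap("top","t26"); crop("t26",330,90,450,210,"t26c",5)
E
```

```text
t 34.65 tcp [ 0.5399 -0.2019  0.1838] tcp_tr [[ 0.0444 -0.0008  0.1838]] lipdown -15.08 yaw 84.29 roll -0.16 
 lip_tr [[ 0.0937 -0.0011  0.1546]] back_tr [[ 0.0126 -0.0005  0.1328]] F [-0.1  0.3 -1.6] M [-0.23  0.   -0.04] open 0.182
```

View pics/w26c.png

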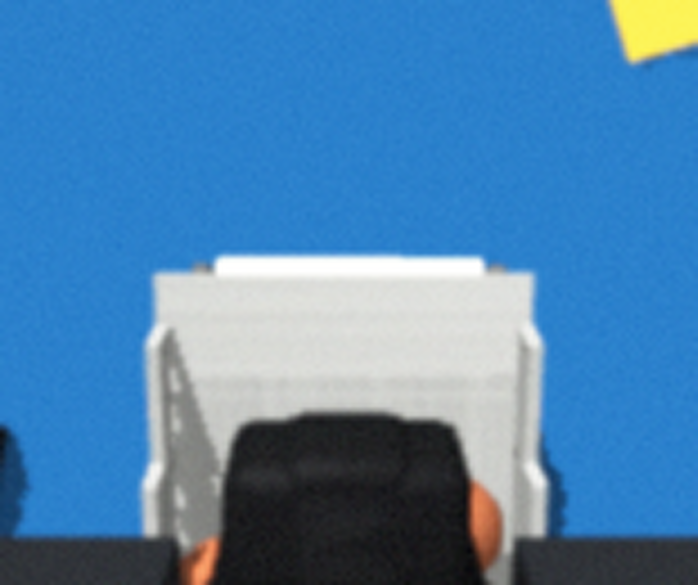

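View pics/s26c.png

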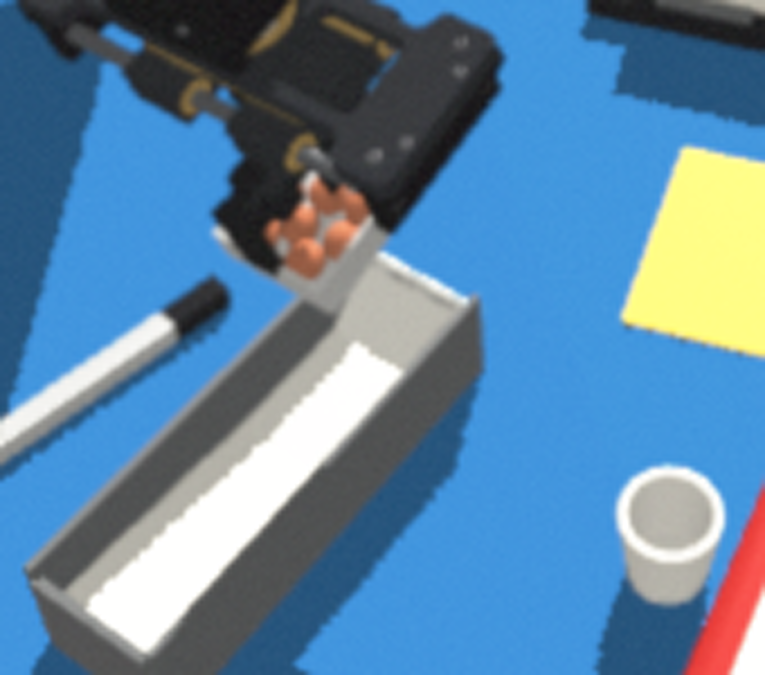

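View pics/t26c.png

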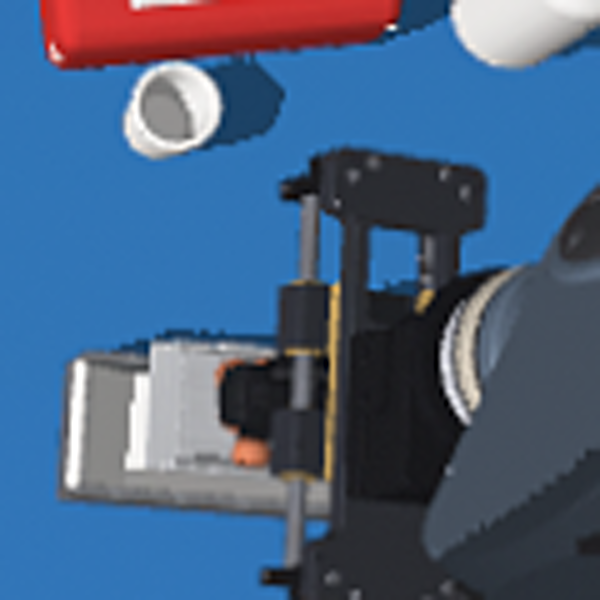

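The trough is empty and the beads are in the pan. I'll carry it to the right side of the dish, keeping the lip tilted up.

{"fn": "send_rows", "kwargs": {
  "moves": [0,0,1.23,0.3,1.5,-0.2,-1,0,0,1.23,0.3,2.5,-0.2,-1,0,0,1.23,0.3,3,-0.2,-1,0,0,1.23,0.3,3,-0.2,-1,0,0,1.23,0.3,3,-0.3,-1,0,0,1.23,0.3,3,-0.3,-1,0,0,1.23,0.3,3,-0.3,-1,0,0,1.23,0.3,3,-0.3,-1,0,0,1.23,0.3,3,-0.3,-1,0,0,1.23,0.3,2.5,-0.3,-1,0,0,1.23,0.3,1.8,-0.3,-1,0,0,1.23,0.3,1.1,-0.2,-1,0,0,1.23,0.3,0.6,0,-1,0,0,0,0,0,0,-1,0,0,0,0,0,0,-1]
}}

```text
time_s: 36.3
position: [0.5797, 0.1071, 0.1534]
tcp_rot: [[-0.172, 0.984, -0.048], [0.951, 0.179, 0.254], [0.259, -0.001, -0.966]]
force: [0.0, -0.9, -1.6]
opening: 0.179
```

```bash
cat >> h.py <<'E'
HP=np.array([.5687,.1693,1.7502])
def ho(P):
    P=np.atleast_2d(P); q=P[:,:2]-HP[:2]; c,s=np.cos(HP[2]),np.sin(HP[2]); return np.c_[q@[c,s],q@[-s,c],P[:,2]]
def hstate():
    s=read_state(); R=s["tcp_rot"]; p=s["position"]
    lip=p+R@np.array([.040,0,.041]); back=p+R@np.array([-.044,0,.041])
    print("t",round(s["time_s"],2),"tcp",p.round(4),"ho",ho(p).round(4),"lipdown",np.degrees(np.arcsin(-R[2,0])).round(2),"yaw",np.degrees(np.arctan2(R[1,0],R[0,0])).round(2),"roll",np.degrees(np.arcsin(R[2,1])).round(2),"q",s["joint_positions"].round(0),"\n lip_ho",ho(lip).round(4),"back",ho(back).round(4),"F",s["force"].round(1),"open",round(s["opening"],3))
E
python3 - <<'E'
from h import *
hstate(); cap("wrist","w27"); cap("scene","s27"); crop("s27",200,110,340,250,"s27c",4.5)
im=cv2.imread("pics/w27.png"); cv2.imwrite("pics/w27b.png",cv2.resize(im[:300],None,fx=1.56,fy=1.56,interpolation=cv2.INTER_CUBIC))
E
```

```text
t 36.3 tcp [0.5797 0.1071 0.1534] ho [[-0.0632  0.0003  0.1534]] lipdown -14.99 yaw 100.27 roll -0.09 q [ -8.  34.  91.  16.  61. -27.] 
 lip_ho [[-0.014   0.0004  0.1241]] back [[-0.0951  0.0004  0.1024]] F [ 0.  -0.9 -1.6] open 0.179
```

View pics/w27b.png

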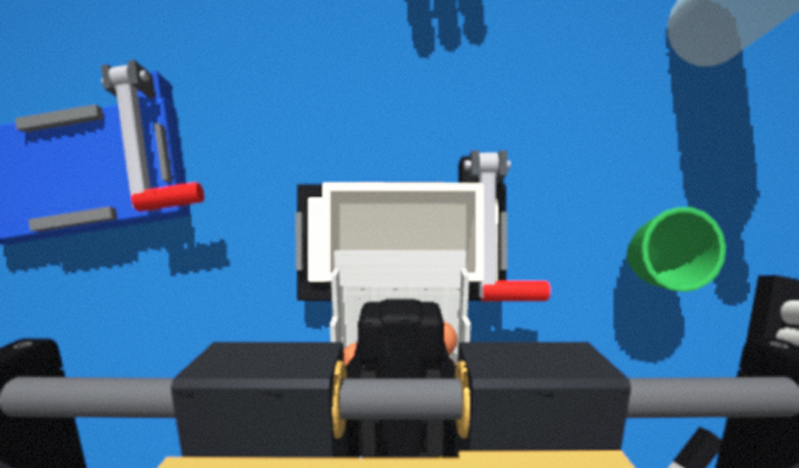

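View pics/s27c.png

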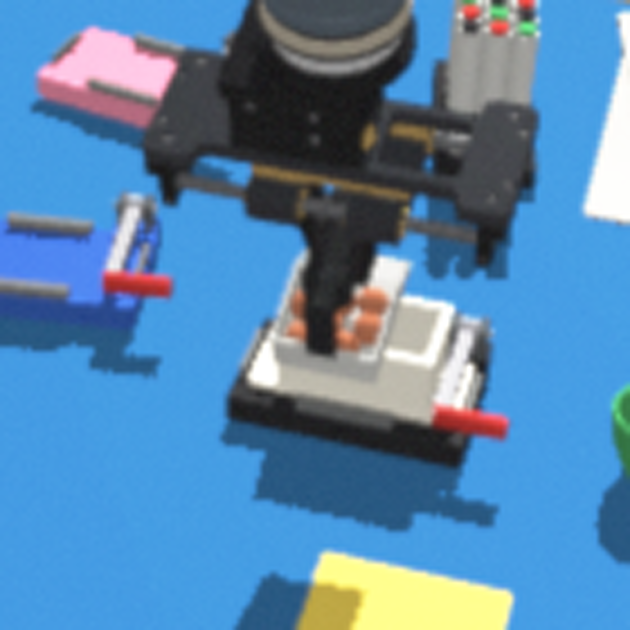

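```bash
python3 - <<'E'
import numpy as np
ps=[-15,-12,-9,-6,-4]+list(np.arange(-2.5,9.6,1.5))+[12,15,18,21,25,29,33,37,41]
def tcp(p):
    r=np.radians(p); c,s=np.cos(r),np.sin(r); x,z=.040,-.041
    zl=np.interp(p,[5,30],[.082,.070]); return np.array([-.012-(x*c+z*s), zl-(-x*s+z*c)])*100
hx=np.array([-.1785,.9839]); ax=np.array([-.9839,-.1785]) # lip-down axis = scoop y = (-sin yaw, cos yaw)
print(tcp(-15))
for a,b in zip(ps[:-1],ps[1:]):
    d=tcp(b)-tcp(a); q=b-a
    print(b,[round(v,2) for v in (q*ax[0],q*ax[1],0,d[0]*hx[0],d[0]*hx[1],d[1])])
E
```

```text
[-6.12486139 11.12501971]
-12 [np.float64(-2.95), np.float64(-0.54), 0, np.float64(-0.03), np.float64(0.16), np.float64(0.25)]
-9 [np.float64(-2.95), np.float64(-0.54), 0, np.float64(-0.03), np.float64(0.17), np.float64(0.25)]
-6 [np.float64(-2.95), np.float64(-0.54), 0, np.float64(-0.03), np.float64(0.18), np.float64(0.24)]
-4 [np.float64(-1.97), np.float64(-0.36), 0, np.float64(-0.02), np.float64(0.13), np.float64(0.15)]
-2.5 [np.float64(-1.48), np.float64(-0.27), 0, np.float64(-0.02), np.float64(0.1), np.float64(0.11)]
-1.0 [np.float64(-1.48), np.float64(-0.27), 0, np.float64(-0.02), np.float64(0.1), np.float64(0.11)]
0.5 [np.float64(-1.48), np.float64(-0.27), 0, np.float64(-0.02), np.float64(0.11), np.float64(0.11)]
2.0 [np.float64(-1.48), np.float64(-0.27), 0, np.float64(-0.02), np.float64(0.11), np.float64(0.1)]
3.5 [np.float64(-1.48), np.float64(-0.27), 0, np.float64(-0.02), np.float64(0.11), np.float64(0.1)]
5.0 [np.float64(-1.48), np.float64(-0.27), 0, np.float64(-0.02), np.float64(0.11), np.float64(0.1)]
6.5 [np.float64(-1.48), np.float64(-0.27), 0, np.float64(-0.02), np.fl
[... 434 characters left out ...]
 [np.float64(-2.95), np.float64(-0.54), 0, np.float64(-0.05), np.float64(0.26), np.float64(-0.0)]
21 [np.float64(-2.95), np.float64(-0.54), 0, np.float64(-0.05), np.float64(0.27), np.float64(-0.02)]
25 [np.float64(-3.94), np.float64(-0.71), 0, np.float64(-0.07), np.float64(0.37), np.float64(-0.05)]
29 [np.float64(-3.94), np.float64(-0.71), 0, np.float64(-0.07), np.float64(0.38), np.float64(-0.07)]
33 [np.float64(-3.94), np.float64(-0.71), 0, np.float64(-0.07), np.float64(0.38), np.float64(0.04)]
37 [np.float64(-3.94), np.float64(-0.71), 0, np.float64(-0.07), np.float64(0.39), np.float64(0.06)]
41 [np.float64(-3.94), np.float64(-0.71), 0, np.float64(-0.07), np.float64(0.39), np.float64(0.04)]
```

First I'll lower to the start height and check the lip position in a picture.

{"fn": "send_rows", "kwargs": {
  "moves": [0,0,0,-0.02,0.1,-1,-1,0,0,0,-0.02,0.1,-1.5,-1,0,0,0,0,0,-1.2,-1,0,0,0,0,0,-0.5,-1,0,0,0,0,0,0,-1,0,0,0,0,0,0,-1]
}}

```text
time_s: 37.0
position: [0.5793, 0.1095, 0.1115]
tcp_rot: [[-0.172, 0.984, -0.048], [0.95, 0.179, 0.255], [0.259, -0.001, -0.966]]
force: [-0.2, 0.6, -2.3]
opening: 0.182
```

```bash
python3 - <<'E'
from h import *
hstate(); cap("wrist","w28"); cap("scene","s28"); crop("s28",220,130,330,240,"s28c",6)
im=cv2.imread("pics/w28.png"); cv2.imwrite("pics/w28b.png",cv2.resize(im[:300],None,fx=1.56,fy=1.56,interpolation=cv2.INTER_CUBIC))
E
```

```text
t 37.0 tcp [0.5793 0.1095 0.1115] ho [[-0.0608  0.0002  0.1115]] lipdown -15.01 yaw 100.28 roll -0.07 q [ -8.  37.  92.  17.  57. -28.] 
 lip_ho [[-0.0115  0.0003  0.0822]] back [[-0.0926  0.0003  0.0605]] F [-0.2  0.6 -2.3] open 0.182
```

View pics/w28b.png

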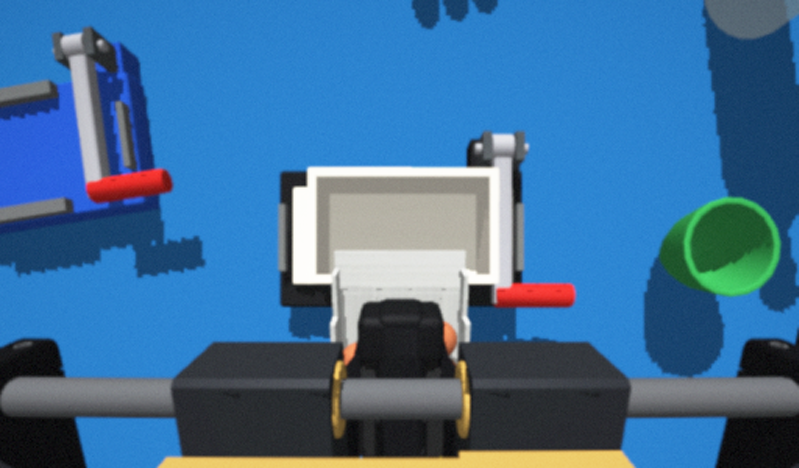

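View pics/s28c.png

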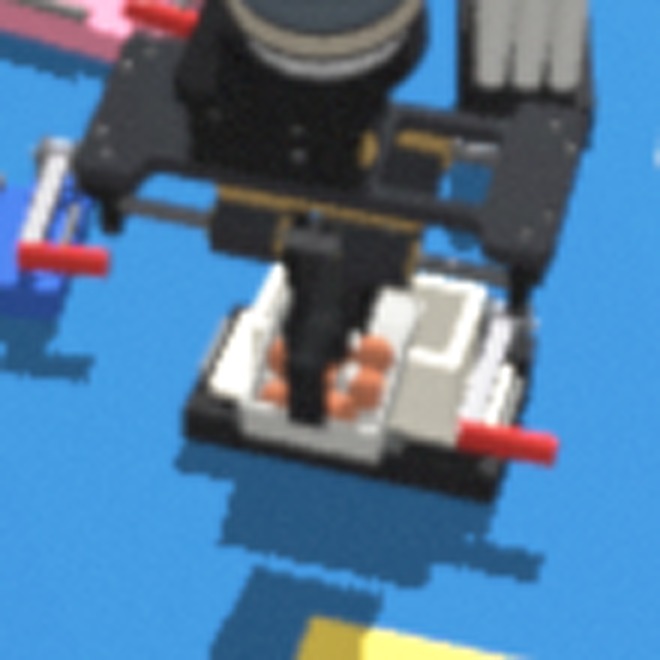

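{"fn": "send_rows", "kwargs": {
  "moves": [-2.95,-0.54,0,-0.03,0.16,0.25,-1,-2.95,-0.54,0,-0.03,0.17,0.25,-1,-2.95,-0.54,0,-0.03,0.18,0.24,-1,-1.97,-0.36,0,-0.02,0.13,0.15,-1,-1.48,-0.27,0,-0.02,0.1,0.11,-1,-1.48,-0.27,0,-0.02,0.1,0.11,-1,-1.48,-0.27,0,-0.02,0.11,0.11,-1,-1.48,-0.27,0,-0.02,0.11,0.1,-1,-1.48,-0.27,0,-0.02,0.11,0.1,-1,-1.48,-0.27,0,-0.02,0.11,0.1,-1,-1.48,-0.27,0,-0.02,0.12,0.02,-1,-1.48,-0.27,0,-0.02,0.12,0.02,-1,-1.48,-0.27,0,-0.02,0.12,0.02,-1]
}}

```text
time_s: 38.4
position: [0.5764, 0.1263, 0.128]
tcp_rot: [[-0.175, 0.984, 0.03], [0.97, 0.178, -0.163], [-0.166, 0.0, -0.986]]
force: [-0.6, -0.4, -2.0]
opening: 0.183
```

```bash
python3 - <<'E'
from h import *
hstate(); cap("wrist","w29"); cap("scene","s29"); crop("s29",220,130,330,240,"s29c",6)
im=cv2.imread("pics/w29.png"); cv2.imwrite("pics/w29b.png",cv2.resize(im[:300],None,fx=1.56,fy=1.56,interpolation=cv2.INTER_CUBIC))
E
```

```text
t 38.4 tcp [0.5764 0.1263 0.128 ] ho [[-4.37e-02  1.00e-04  1.28e-01]] lipdown 9.56 yaw 100.25 roll 0.01 q [  6.  35.  92. -12.  53.   3.] 
 lip_ho [[-0.011   0.      0.0809]] back [[-0.0939  0.0001  0.0949]] F [-0.6 -0.4 -2. ] open 0.183
```

View pics/w29b.png

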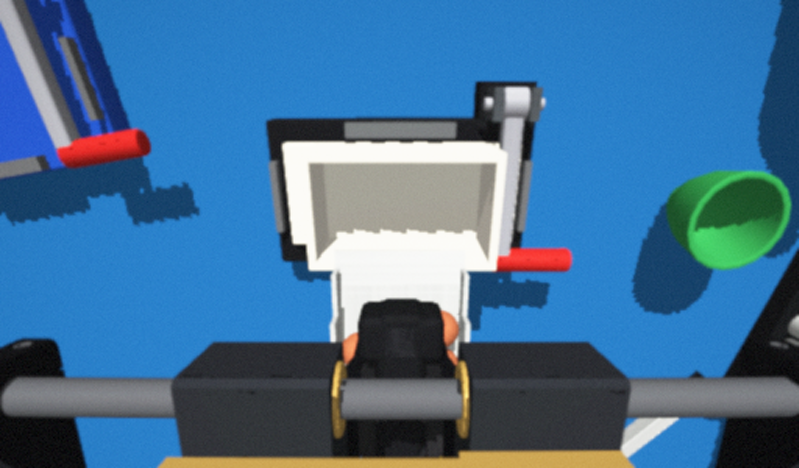

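View pics/s29c.png

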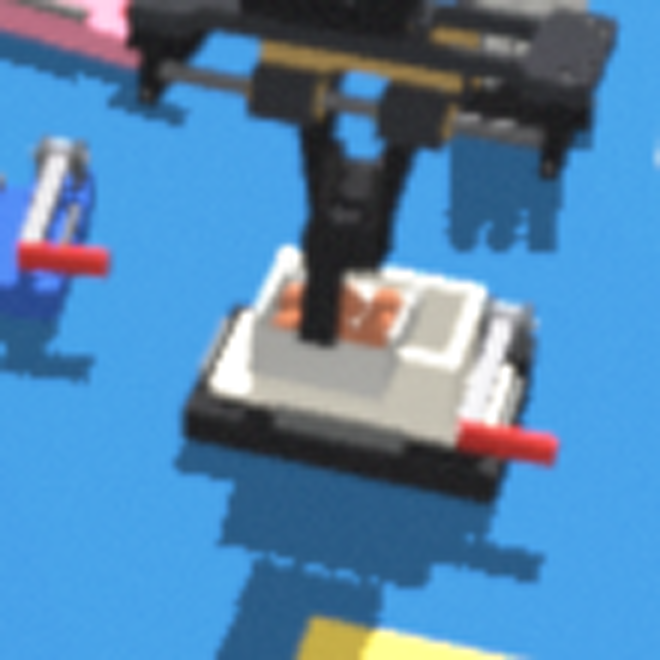

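{"fn": "send_rows", "kwargs": {
  "moves": [-1.48,-0.27,0,-0.02,0.13,-0.05,-1,-1.48,-0.27,0,-0.02,0.13,-0.05,-1,-1.48,-0.27,0,-0.02,0.13,-0.05,-1,-1.48,-0.27,0,-0.02,0.13,-0.05,-1,-1.48,-0.27,0,-0.02,0.13,-0.02,-1,-1.48,-0.27,0,-0.02,0.13,-0.02,-1,0,0,0,0,0,0,-1]
}}

```text
time_s: 39.2
position: [0.575, 0.1345, 0.125]
tcp_rot: [[-0.17, 0.984, 0.056], [0.933, 0.179, -0.312], [-0.317, -0.0, -0.948]]
force: [-1.1, -0.4, -1.5]
opening: 0.178
```

```bash
python3 - <<'E'
from h import *
hstate(); cap("wrist","w30"); cap("scene","s30"); crop("s30",220,130,330,240,"s30c",6)
im=cv2.imread("pics/w30.png"); cv2.imwrite("pics/w30b.png",cv2.resize(im[:300],None,fx=1.56,fy=1.56,interpolation=cv2.INTER_CUBIC))
E
```

```text
t 39.2 tcp [0.575  0.1345 0.125 ] ho [[-0.0354 -0.      0.125 ]] lipdown 18.5 yaw 100.32 roll -0.03 q [ 12.  37.  91. -23.  55.  15.] 
 lip_ho [[-0.0104  0.      0.0735]] back [[-0.0901 -0.      0.1001]] F [-1.1 -0.4 -1.5] open 0.178
```

View pics/w30b.png

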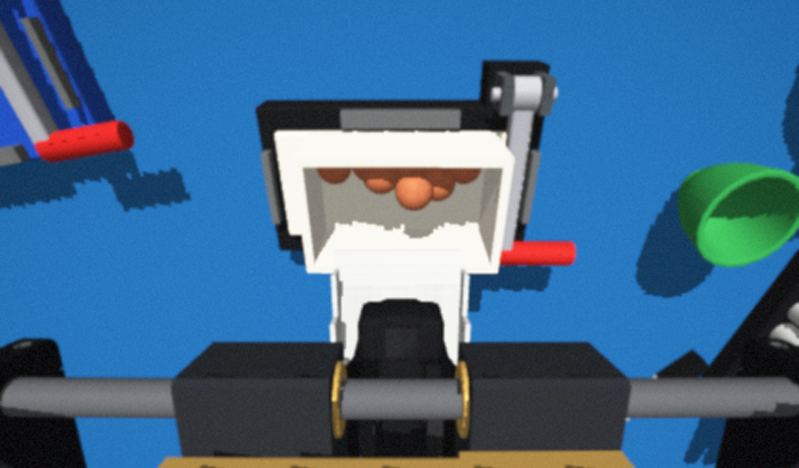

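View pics/s30c.png

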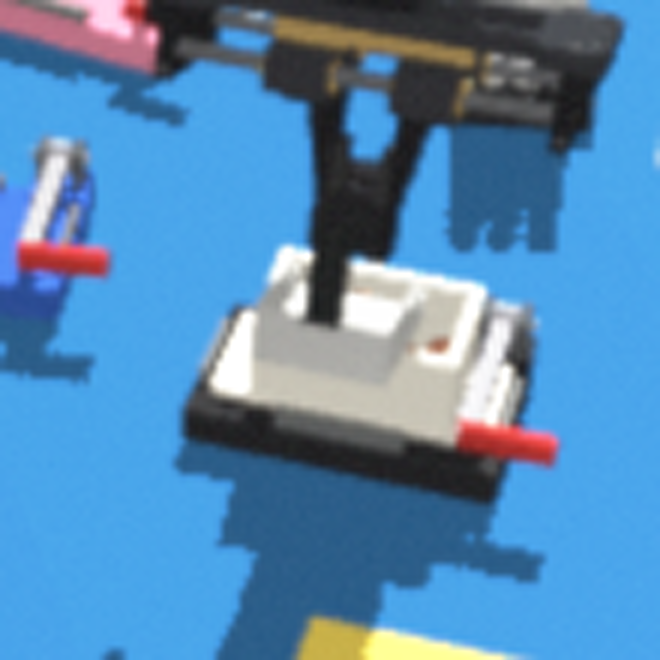

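{"fn": "send_rows", "kwargs": {
  "moves": [-2.95,-0.54,0,-0.05,0.26,0.02,-1,-2.95,-0.54,0,-0.05,0.27,0.02,-1,-3.94,-0.71,0,-0.07,0.37,0,-1,-3.94,-0.71,0,-0.07,0.38,0,-1,0,0,0,0,0,0,-1,0,0,0,0,0,0,-1,0,0,0,0,0,2,-1,0,0,0,0,0,4,-1,3.94,0.71,0,0.2,-1,2,-1,3.94,0.71,0,0.2,-1,0,-1,3.94,0.71,0,0.2,-1,0,-1,3.94,0.71,0,0.2,-1,0,-1,3.94,0.71,0,0.2,-1,0,-1,3.94,0.71,0,0.2,-1,0,-1,3.94,0.71,0,0.2,-1,0,-1,3.94,0.71,0,0.2,-1,0,-1,0,0,0,0,0,0,-1]
}}

```text
time_s: 41.0
position: [0.5898, 0.0622, 0.2063]
tcp_rot: [[-0.173, 0.985, 0.004], [0.985, 0.173, -0.009], [-0.01, 0.002, -1.0]]
force: [0.0, 0.1, -1.2]
opening: 0.18
```

```bash
python3 - <<'E'
from h import *
hstate(); cap("wrist","w31"); cap("scene","s31"); crop("s31",100,110,340,350,"s31c",2.5)
im=cv2.imread("pics/w31.png"); cv2.imwrite("pics/w31b.png",cv2.resize(im[:300],None,fx=1.56,fy=1.56,interpolation=cv2.INTER_CUBIC))
E
```

```text
t 41.0 tcp [0.5898 0.0622 0.2063] ho [[-0.1091 -0.0016  0.2063]] lipdown 0.57 yaw 99.93 roll 0.13 q [ -4.  29.  88.  -1.  63. -14.] 
 lip_ho [[-0.0695 -0.002   0.1649]] back [[-0.1535 -0.0014  0.1657]] F [ 0.   0.1 -1.2] open 0.18
```

View pics/w31b.png

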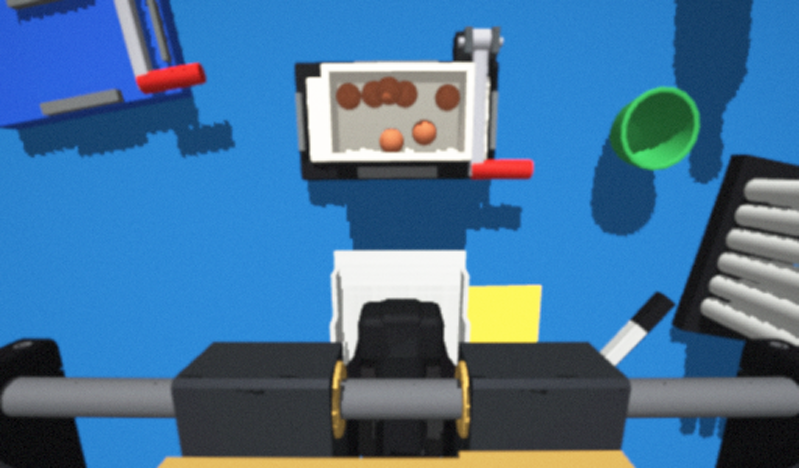

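View pics/s31c.png

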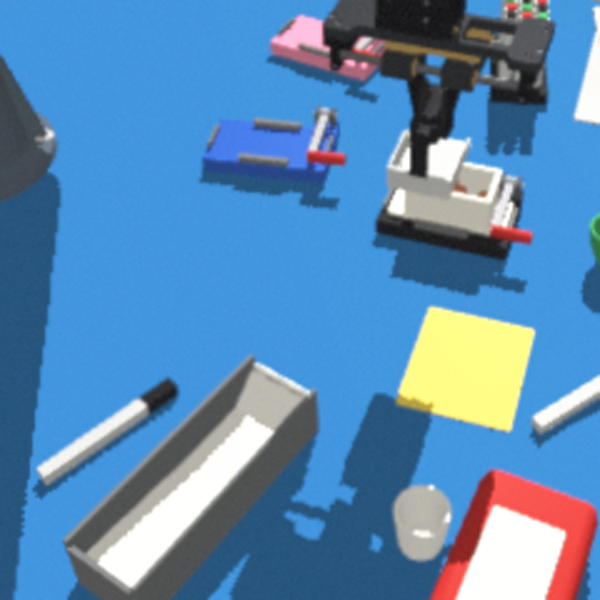

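Seven beads are in the dish, at wrist pixels (348,96), (374,93), (388,90), (404,94), (447,97), (391,140) and (424,132), and the pan is empty. Now I'll return the scoop to the mat.

{"fn": "send_rows", "kwargs": {
  "moves": [0,0,0.3,2.08,-1.9,0,-1,0.3,0,0.3,2.08,-1.9,0,-1,0.3,0,0.3,2.08,-1.9,0,-1,0,0,0,2.08,-1.9,0,-1,0,0,0,0,0,-4,-1,0,0,0,0,0,-4,-1,0,0,0,0,0,-3,-1,0,0,0,0,0,-2,-1,0,0,0,0,0,0,-1,0,0,0,0,0,0,-1]
}}

```text
time_s: 42.1
position: [0.6718, -0.0083, 0.0754]
tcp_rot: [[-0.195, 0.981, 0.001], [0.981, 0.195, 0.001], [0.001, 0.001, -1.0]]
force: [0.8, 0.8, -0.1]
opening: 0.18
```

```bash
python3 - <<'E'
from h import *
hstate(); cap("wrist","w32"); cap("scene","s32"); crop("s32",230,180,350,300,"s32c",5)
im=cv2.imread("pics/w32.png"); cv2.imwrite("pics/w32b.png",cv2.resize(im[:300],None,fx=1.56,fy=1.56,interpolation=cv2.INTER_CUBIC))
E
```

```text
t 42.1 tcp [ 0.6718 -0.0083  0.0754] ho [[-0.1932 -0.0697  0.0754]] lipdown -0.05 yaw 101.26 roll 0.08 q [-10.  44.  81.   0.  55. -22.] 
 lip_ho [[-0.1531 -0.0691  0.0344]] back [[-0.2371 -0.0706  0.0344]] F [ 0.8  0.8 -0.1] open 0.18
```

View pics/w32b.png

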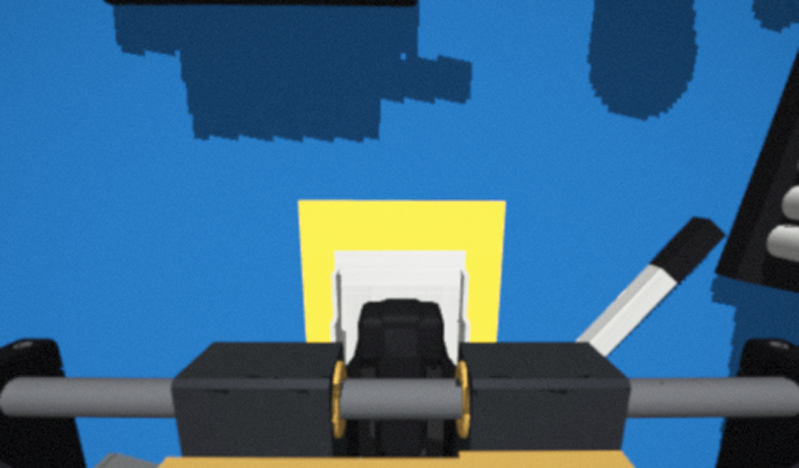

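View pics/s32c.png

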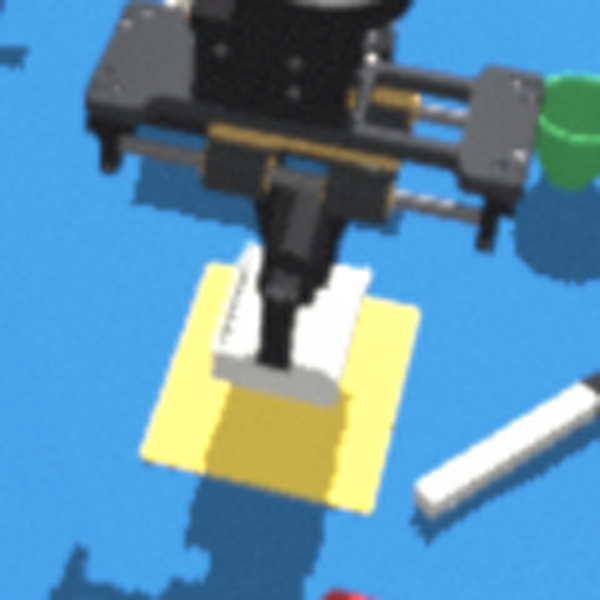

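{"fn": "send_rows", "kwargs": {
  "moves": [0,0,0,0.05,-0.25,-1,-1,0,0,0,0.05,-0.25,-1,-1,0,0,0,0,0,-0.6,-1,0,0,0,0,0,-0.3,-1,0,0,0,0,0,-0.2,-1,0,0,0,0,0,0,-1]
}}

```text
time_s: 42.8
position: [0.6726, -0.0144, 0.0438]
tcp_rot: [[-0.194, 0.981, 0.001], [0.981, 0.194, 0.001], [0.001, 0.001, -1.0]]
force: [0.5, 0.2, -1.6]
opening: 0.171
```

{"fn": "send_rows", "kwargs": {
  "moves": [0,0,0,0,0,-0.1,-1,0,0,0,0,0,0,-1]
}}

```text
time_s: 43.0
position: [0.6729, -0.0144, 0.0434]
tcp_rot: [[-0.194, 0.981, 0.002], [0.981, 0.194, 0.001], [0.001, 0.002, -1.0]]
force: [0.0, 0.1, -1.2]
opening: 0.177
```

{"fn": "send_rows", "kwargs": {
  "moves": [0,0,0,0,0,-0.15,-1,0,0,0,0,0,0,-1]
}}

```text
time_s: 43.2
position: [0.6732, -0.0144, 0.0421]
tcp_rot: [[-0.194, 0.981, 0.002], [0.981, 0.194, 0.001], [0.001, 0.003, -1.0]]
force: [0.3, 0.4, 0.2]
opening: 0.177
```

The force has gone from -1.2 to +0.2 N, so the scoop is touching the mat. Releasing and rising straight up.

{"fn": "send_rows", "kwargs": {
  "moves": [0,0,0,0,0,-0.05,-1,0,0,0,0,0,0,-0.5,0,0,0,0,0,0,-0.2,0,0,0,0,0,0,0,0,0,0,0,0,0,0,0,0,0,0,0,2,0,0,0,0,0,0,3,0,0,0,0,0,0,4,0,0,0,0,0,0,5,0,0,0,0,-2,-2,4,0,0,0,0,-4,-2,0,0,0,0,0,-4,-2,0,0,0,0,0,-4,-2,0,0,0,0,0,0,0,0,0,0,0,0,0,0,0,0]
}}

```text
time_s: 44.7
position: [0.5326, -0.0949, 0.2217]
tcp_rot: [[-0.192, 0.981, 0.003], [0.981, 0.192, 0.001], [0.001, 0.003, -1.0]]
force: [-0.4, 0.3, -0.1]
opening: 0.499
```

```bash
python3 - <<'E'
from h import *
s=read_state(); print(s["time_s"],s["position"],s["opening"]); cap("scene","s33"); cap("wrist","w33"); cap("top","t33"); crop("s33",100,110,400,350,"s33c",2.6); crop("t33",190,60,440,240,"t33c",3.2)
E
```

```text
44.7 [ 0.53255591 -0.09491911  0.22169224] 0.49858524210268984
```

View pics/s33c.png

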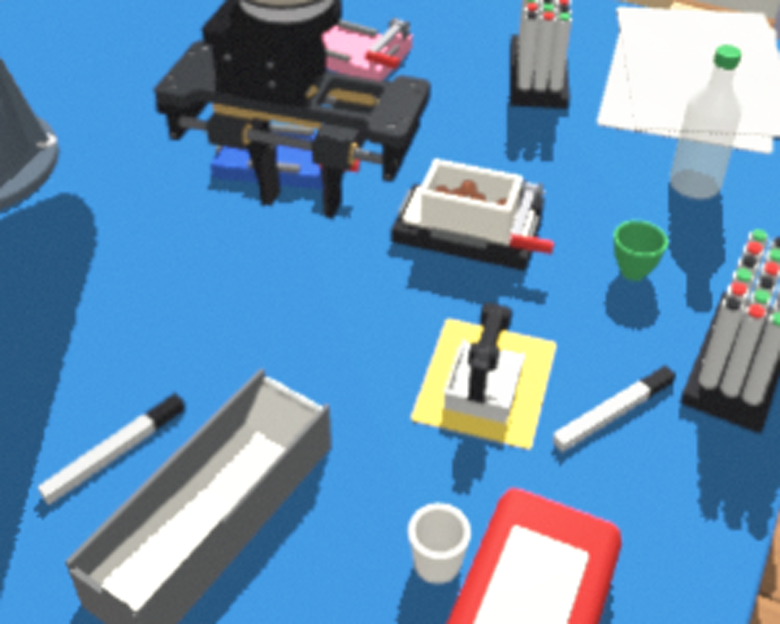

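View pics/t33c.png

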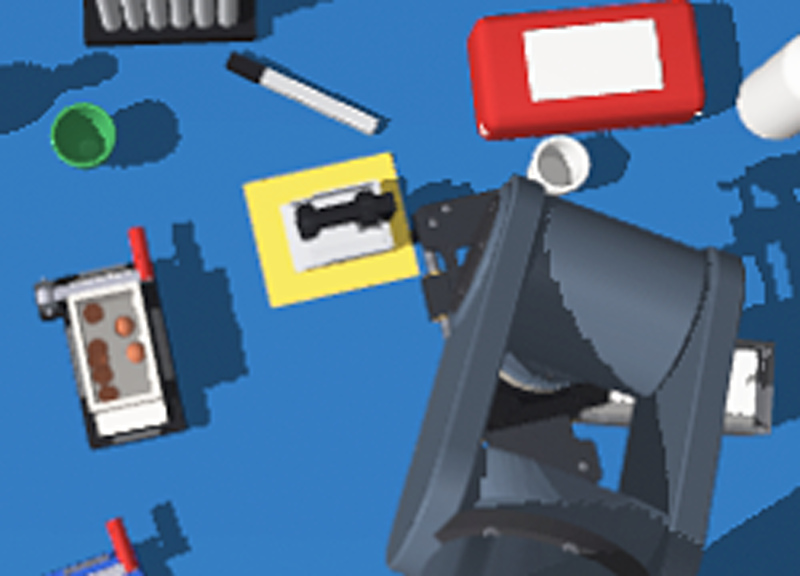

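View pics/w33.png

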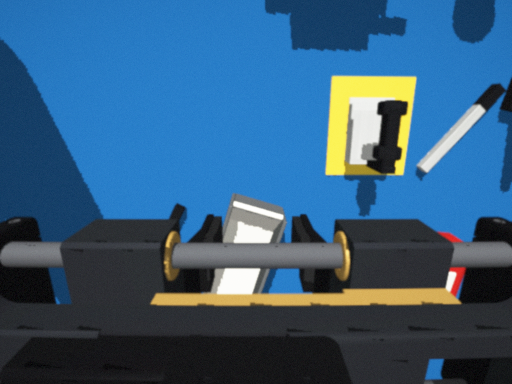

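The job looks complete, but stick_b seems to have rotated slightly. I'll check when that happened.

```bash
python3 - <<'E'
from h import *
rows=[]
for n in ["s2","s7","s11","s33"]:
    im=cv2.imread(f"pics/{n}.png")[235:290,295:375]; rows.append(cv2.resize(im,None,fx=4.6,fy=4.6,interpolation=cv2.INTER_CUBIC))
cv2.imwrite("pics/cmp.png",np.vstack([np.hstack(rows[:2]),np.hstack(rows[2:])]))
rows=[]
for n in ["top0","t4","t33"]:
    im=cv2.imread(f"pics/{n}.png")[70:120,250:320]; rows.append(cv2.resize(im,None,fx=3.7,fy=3.7,interpolation=cv2.INTER_CUBIC))
cv2.imwrite("pics/cmp2.png",np.hstack(rows))
# bystanders top0 vs t33
for n in ["top0","t33"]:
    im=cv2.imread(f"pics/{n}.png").astype(int); g=(im[...,1]>90)&(im[...,1]-im[...,2]>50)&(im[...,1]-im[...,0]>30)
    g[:,:205]=0; g[:90]=0; g[115:]=0;g[:,235:]=0; ys,xs=np.nonzero(g); print(n,"bowl",xs.mean(),ys.mean())
E
```

```text
top0 bowl 217.49707602339183 101.81871345029239
t33 bowl 216.86046511627907 102.1767441860465
```

View pics/cmp.png

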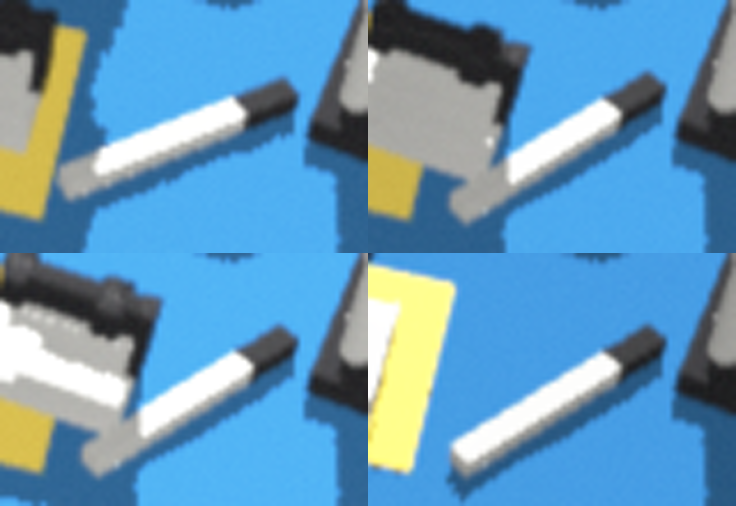

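View pics/cmp2.png

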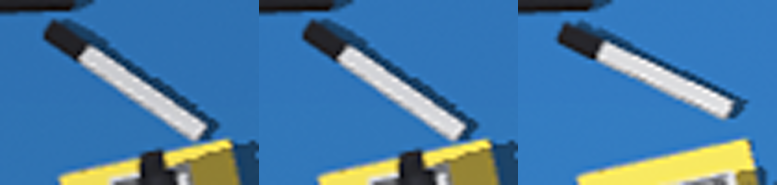

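The scoop's knock pushed the stick's near end about 2 cm and its middle about 1 cm, between frames t4 and s7, while the arm was elsewhere. It hasn't moved since, so I'll leave it. One last close look at the dish and lever before I hand in.

```bash
python3 - <<'E'
from h import *
im1=cv2.resize(cv2.imread("pics/s33.png")[160:225,240:320],None,fx=5,fy=5,interpolation=cv2.INTER_CUBIC)
im2=cv2.resize(cv2.imread("pics/w31.png")[10:125,180:350],None,fx=2.35,fy=2.35*1.2026,interpolation=cv2.INTER_CUBIC)
im2=cv2.resize(im2,(400,325)); cv2.imwrite("pics/fin.png",np.hstack([im1,im2]))
d=load("s33"); th=0
p=w(HP,[[-.035,-.099,.035],[-.035,-.063,.035]]); print("handle shut predicted in crop",((proj(d,p)-[240,160])*5).round(0).tolist())
E
```

```text
handle shut predicted in crop [[359.0, 219.0], [294.0, 205.0]]
```

View pics/fin.png

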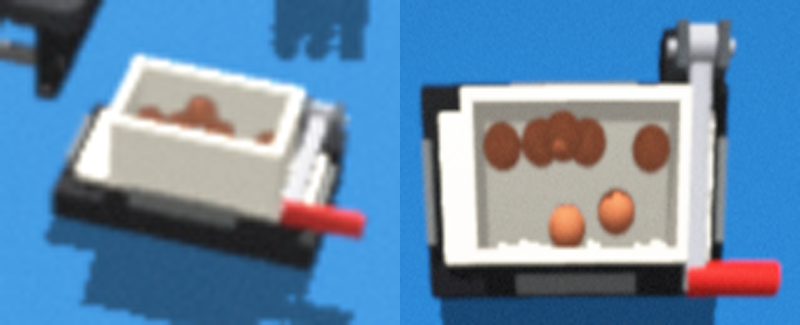

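The lever is shut: the handle tip is seen at (362,222) against (359,219) predicted. Seven beads are in the dish. Handing in.

```bash
python3 -c "
from rig import hand_in; print(hand_in())"
```

```text
the job is handed in; nothing more can be done
None
```

I did the job in the order asked and handed it in at about 45 s of the 184 s limit; no verdict was reported.

**What I did:** I swung the clamp lever open past upright and set the dish in the nest. I then shut the lever and pressed it onto its stop (bar top at 42 mm, about 15 N back). I scooped the beads up the trough's ramp, poured them into the clamped dish and stood the scoop back on its yellow mat. The fingers did not touch the beads in any picture I took.

**Last checks:**
- **Beads:** I counted 7 in the dish (one resting on others). The trough and the scoop pan were empty.
- **Lever:** shut; its handle showed within about 1 px of where a shut lever should be.
- **Scoop:** upright, inside the mat's edges.
- **Bowl and small white cup:** the bowl had not moved (under 1 px in the top view), and the cup looked in place, though I did not measure it.

**Disagreements:**
- **Stick beside the mat:** it was moved, though not by the arm. While the arm was at the holder, the scoop was knocked a few centimetres and pushed it. By the top view its near end moved about 2 cm and its middle about 1 cm. It has not moved since, and I left it there.
- **Trough ramp:** the scoop met it about 5 mm further on than I had measured. Three beads first caught in the gap at the lip, so I backed down the ramp and pushed in again to take them.

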